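Release a screwdriver from a left-hand clamp and rack it

ROBOT

A 6-joint arm with a two-finger parallel gripper is mounted at the origin on the work surface. World frame = base frame: x ahead of the robot, y to its left, z up, the work surface at z = 0. Lengths are in m, angles in rad, forces in N, time in s.
With the tool pointing down it reaches from about 0.275 to 0.825 m from the base axis. Payload 4.9 kg.
Tool frame: the origin (TCP) lies at the very end of the fingers, on their centre line; the grasp point (between the pads) lies 19 mm behind it; x points along the fingers, z is the direction in which the jaws open and shut, and the axes are right-handed (so a half turn about x gives the same grasp; the last joint's range is limited). The gripper opens to 85 mm and grips with 20 to 120 N. Pads are 22 mm wide; open, the fingers measure 114 mm over their backs; the gripper's body (76 mm by 85 mm) begins 54 mm behind the grasp point. The pads swing forward as they close: fully open they stand 13 mm farther back than shut.
Start: joints at [1.058, 0.326, -0.193, 1.052, 0, 1.437], TCP at [0.203, 0.511, 0.198] pointing down, gripper open.
Joint ranges: [-2.65, 2.65], [-0.97, 1.79], [-1.3, 1.35], [-1.93, 2.1], [-1.47, 1.37], [-3.14, 3.14]. Speed limits (rad/s): [2.57, 2.57, 3.14, 3.14, 3.14, 3.14].

INTERFACE

Orientations are given as a unit quaternion [w, x, y, z].
In Python, from station import r gives the robot as it stands.
- The arm moves only by the tool send_rows, never from a script. Its argument "motion" is a list of rows, each an object with "slide": the shift along the tool's x, y, z normalised to -1 to 1, where 1 is 0.06 m, a list of three; "roll": the turn about the tool's x normalised to -1 to 1, where 1 is 0.1 rad. In form: [{"slide": [x, y, z], "roll": roll}, ...]. A call has 1 to 5 rows; each row shifts and turns the commanded pose from where the row before left it, along the tool's axes as they then stand; what a row does not reach is not made up. A row lasts 1/8 s, in which the tool goes at most 62.5 mm and 10.7 degrees, less where a joint would pass 70% of its speed; a pose out of reach is approached as far as the arm can. A call with a number of a shift or a turn outside -1 to 1 is refused whole. A call with a gripper value outside its range is refused whole. "fingers" is the closure, from 0 (fully open) to 1 (shut), set as the call begins (left out, the last holds). The fingers move at their own pace and stop on an object; the grip force is fixed at half the most. Time passes only in rows, so rows that do not move let the fingers close. It gives the time, the measured TCP pose, the force and the opening at its end, in the units of the state.
- r.sense(): the state, without advancing time (a new reading comes with each control period).
- r.grab_frame(name): name is "scene" or "top"; returns a dict with "frame" (384x512x3 uint8, red, green, blue), "intrinsics" (3x3 intrinsics, pixels), "extrinsics" (4x4, takes a point from camera to world coordinates). Camera axes: x right, y down, z forward; pixel columns grow to the right and rows downward; lengths in m; the calibration is good to about 2 mm. A picture is of the moment at which its call begins. There is no depth.
- r.finish_job(): hands the job in, once; it reports no verdict.
Trained networks look in a picture, given as the dict that the camera call returned (one of the last four; its "shot" number tells which), for a name from the list of things; names that differ only in an ending like _2 or _b are one class to them, and where a whole thing is asked for, a point or a joint stands for the part that bears it (a point fixed in the world has none). Each returns a list of dicts, best first, with "p" (0 to 1); they miss things now and then, are a little off and sometimes report something else, mostly with a low value. They report only what shows in the picture. A call takes as long as a camera call.
- r.find_in(thing, picture): "extent" ([left, top, right, bottom] in pixels, round what is visible of it).
- r.place_of(thing, picture): "location" ([column, row] in pixels: a listed point, or the origin of a listed thing).
The state is a dict: "time": time; "q": joint angles; "joint_velocities": joint speeds; "joint_torque": joint torques, N m; "position": TCP position; "tcp_rot": TCP orientation; "wrist_force": force on the tool from outside, world axes, zero at the start; "moment": the same for the moment, N m; "grip_width": finger opening in m.
Only numpy, scipy, OpenCV 4.12 (cv2) and the standard library are available. Lean on these libraries where they do the work, as an engineer would, in place of code of your own. Each camera call takes 0.05 s, during which the arm holds its last target.

TASK

The big screwdriver is locked by its handle in the bench clamp, whose T-bar screw has a left-hand thread: turn the T-bar clockwise (seen from above) all the way to its stop so that the gate lifts, and leave it open. Then draw the screwdriver out (only its bare shank is within reach), lay it flat on the open bench away from the clamp and rack and let go of it, then take it again, by the handle this time, so that you can slide it blade first into the one free bay of the tool rack until its tip is home against the rubber stop. Leave it lying flat there and do not disturb the other things on the bench.

Things in the scene. Friction and masses are not known exactly. Their poses are not given: they have to be found in the camera images.
- clamp_base (a point): Fixed cast-iron clamp block. Point on the bench under the screw axis; z up, x along the channel. Block: x -60 to +66 mm, y +-42 mm. Its channel (34 mm wide, floor 12 mm above the bench, side walls up to 44 mm) is open at the -x end only; the screwdriver comes out along -x. A bridge (x +-15 mm, full width, top 78 mm above the bench) carries the screw.
- screw_grip (a point): Centre of the steel T-bar on the screw: 60 mm long along this point's x, 12 mm wide (y), 18 mm tall (z up); 111 mm above the bench when fully down. Nothing stands beside it above the bridge's top. Turned clockwise from above it rises, and the gate with it, by 4 mm per rad; it stays where it is left.
- screw (a joint): Turn of the left-hand screw, rad: 0 screwed fully down (stop), growing as it is turned CLOCKWISE seen from above, 3.0 at the upper stop; starts at 0 to 0.5; needs about 0.1 N m. The gate, a plate with a lip in front of the handle's shoulder, lets the screwdriver pass only near the upper stop (lip then 6 mm above the handle).
- driver_handle (a point): Centre of the loose screwdriver's worn wooden handle: 100 mm long along x, 28 mm wide (y), 30 mm tall (z), flat-sided. The shank leaves its -x end, i.e. the blade points along -x of this point. Screwdriver 110 to 220 g; it lies flat on its handle, the shank clear of the bench.
- driver_shank (a point): Middle of the screwdriver's bare steel shank where it stands out of the clamp: 95 mm along -x from the handle's centre. The shank is a 9 mm square bar, 110 mm long, its axis 15 mm above the handle's underside; same axes as the handle point.
- driver_tip (a point): Tip of the screwdriver's blade, 160 mm along -x from the handle's centre; same axes.
- bay_mouth (a point): Middle of the mouth of the maroon rack's free bay, 15 mm above the bench (height of the shank once the screwdriver lies in the bay). x points into the bay, z up. The bay is 48 mm wide, its floor is the bench, 46 mm free height under a roof over its first 70 mm (roof's top 50 mm above the bench). Three bays lie side by side, 80 mm apart; which one is free varies.
- bay_stop (a point): Face of the rubber stop at the back of the free bay, 150 mm in from the mouth, 15 mm above the bench. With the tip against it the rear 60 mm of the handle still stands out of the bay.
- stored_a: Loose screwdriver in another bay, leave alone; origin under its handle's centre. Its handle, 26 mm wide and 28 mm tall, stands 60 mm out of the mouth.
- stored_b: Loose screwdriver in another bay, leave alone; origin under its handle's centre. Its handle, 30 mm wide and tall, stands 60 mm out of the mouth.
- oil: Steel bottle, 52 mm across, 110 mm tall, bystander between clamp and rack; origin under its centre.
- jar: Glass jar, 60 mm across, 65 mm tall, bystander between clamp and rack; origin under its centre.
- tape: Ring of rubber tape lying left of the clamp, bystander.
- tin: Open tin, 72 mm across, 50 mm tall, bystander on the right; origin under its centre.
- wrench: Wrench lying left of the clamp, bystander.
- driver: The same screwdriver as a whole; origin on the handle's underside, 15 mm below the handle's centre, same axes. The bench between the robot and the clamp and rack is clear to lay it down (about 0.42 to 0.5 m straight ahead of the robot).

How it is judged:
On the way, in this order (a step that is already met when the one before it is completed fails the run):
1. the left-hand screw is turned clockwise to (nearly) its upper stop while the screwdriver is still in the clamp (value of joint screw above 2.6 rad and horizontal distance between driver_handle and clamp_base below 0.03 m), for 0.2 s.
2. the screwdriver lies flat and let go on the bench, away from clamp and rack (height (world z) of driver_handle below 0.021 m and angle between driver_handle's own z axis and vertical below 0.12 rad and horizontal distance between driver_handle and clamp_base above 0.11 m and x of driver_tip in the frame of bay_mouth below -0.005 m and contact force between the fingers and driver below 0.1 N and linear speed of driver below 0.02 m/s), for 0.2 s.
At the end, for the whole second after the job is handed in: The screwdriver lies flat (within 0.12 rad) and at rest in the free bay, blade first, handle outward, its tip within 10 mm of the rubber stop; the clamp screw is still open (above 2.4 rad) (x of driver_tip in the frame of bay_stop above -0.01 m and distance between driver_tip and bay_stop below 0.022 m and x of driver_handle in the frame of bay_mouth below 0.01 m and height (world z) of driver_handle below 0.021 m and angle between driver_handle's own z axis and vertical below 0.12 rad and linear speed of driver below 0.02 m/s and value of joint screw above 2.4 rad); the robot touches nothing.
It fails at once if a stored screwdriver is shifted by more than 15 mm (distance of any of stored_a, stored_b from where it was at the start of the episode above 0.015 m).
It fails at once if another thing on the bench is shifted by more than 30 mm (distance of any of oil, jar, tape, tin, wrench from where it was at the start of the episode above 0.03 m).
It also fails if it takes over 72 s, if anything falls off the work surface, if the arm or the gripper's body presses on something with over 40 N, if the wrist force passes 120 N, or if a joint passes its speed limit or range.

## Working session

There is one attempt and no reset: what is moved stays moved. The work goes in short steps, Python scripts to look and compute and a tool call to move; the robot and the scene stay as the last step left them, time stands still between calls to the robot, and variables do not carry over. Pictures are saved under pics/ and viewed, and the job is handed in when it is done.

Besides the shell and the picture viewer there is one more tool, called after "Call:" by a JSON object that holds its "name" and its "arguments", one argument or row to a line. send_rows: Moves the arm, as the interface text tells. Scaled input: -1 to 1 covers 0.06 m each way for a shift and 0.1 rad each way for a turn. Its arguments: {"type":"object","properties":{"motion":{"type":"array"},"fingers":{"type":"number"}},"required":["motion"]}

```bash
ls; mkdir -p pics
python3 - <<'E'
from station import r
import cv2
s=r.sense(); print({k:s[k] for k in ('time','q','position','tcp_rot','grip_width','wrist_force')})
for n in('scene','top'):
    f=r.grab_frame(n); cv2.imwrite(f'pics/{n}0.png',f['frame'][:,:,::-1]); print(n,f['intrinsics'],f['extrinsics'],f['shot'])
    for t in ['clamp_base','screw_grip','driver_handle','driver_shank','driver_tip','bay_mouth','bay_stop','stored_a','oil','jar','tape','tin','wrench']:
        print(t,[(round(d['p'],2),[round(float(x)) for x in d['location']]) for d in r.place_of(t,f)[:3]])
E
```

```text
pics
{'time': 0.0, 'q': array([ 1.05781674e+00,  3.26922379e-01, -1.93600767e-01,  1.05199790e+00,
        3.32644958e-07,  1.43662114e+00]), 'position': array([0.20305271, 0.51045155, 0.19760719]), 'tcp_rot': array([ 0.58464822, -0.39719402,  0.58574012,  0.39665082]), 'grip_width': 0.08535034369661045, 'wrist_force': array([0.22148005, 0.71554086, 0.37876332])}
scene [[401.2579817    0.         257.53683807]
 [  0.         401.2579817  190.1505339 ]
 [  0.           0.           1.        ]] [[ 0.67186113  0.60266561 -0.43057727  1.04127614]
 [ 0.74064731 -0.55186684  0.3832552  -0.43107661]
 [-0.00664659 -0.57640017 -0.81714054  1.0042344 ]
 [ 0.          0.          0.          1.        ]] 1
clamp_base []
screw_grip [(0.51, [328, 160]), (0.27, [174, 272])]
driver_handle [(0.46, [323, 182])]
driver_shank [(0.49, [300, 161])]
driver_tip [(0.65, [286, 148])]
bay_mouth [(0.64, [305, 241]), (0.3, [288, 148])]
bay_stop [(0.31, [308, 238])]
stored_a [(0.67, [175, 273]), (0.56, [202, 265])]
oil [(0.56, [307, 237])]
jar [(0.66, [275, 210]), (0.3, [299, 161])]
tape [(0.88, [320, 110])]
ti
[... 240 characters left out ...]
-9.98052906e-01  6.23729147e-02  5.11925378e-01]
 [-9.99988560e-01 -1.72198654e-04 -4.78027871e-03 -3.48029084e-03]
 [ 4.78171160e-03 -6.23728049e-02 -9.98041466e-01  1.43349941e+00]
 [ 0.00000000e+00  0.00000000e+00  0.00000000e+00  1.00000000e+00]] 2
clamp_base [(0.73, [204, 196]), (0.54, [145, 206])]
screw_grip [(0.6, [201, 193])]
driver_handle [(0.68, [209, 195])]
driver_shank [(0.62, [205, 219])]
driver_tip [(0.51, [206, 237])]
bay_mouth []
bay_stop [(0.61, [319, 159]), (0.41, [249, 173])]
stored_a [(0.52, [340, 214]), (0.48, [318, 206])]
oil [(0.52, [248, 175])]
jar [(0.76, [251, 206]), (0.36, [249, 172])]
tape []
tin [(0.62, [379, 230]), (0.18, [337, 215])]
wrench [(0.68, [146, 207])]
```

Run:
```python
import cv2
for n,(x0,y0,x1,y1) in {'scene':(80,60,480,360),'top':(110,100,430,340)}.items():
    im=cv2.imread(f'pics/{n}0.png')[y0:y1,x0:x1]
    k=800/(x1-x0) if n=='scene' else 2.5
    cv2.imwrite(f'pics/{n}0z.png',cv2.resize(im,None,fx=k,fy=k,interpolation=cv2.INTER_CUBIC))
```

```text
(no output)
```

View pics/scene0z.png

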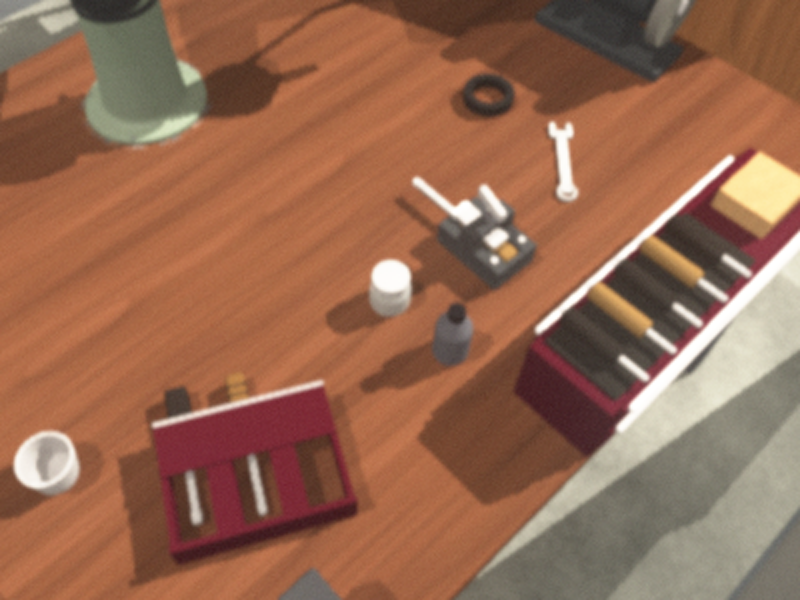

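View pics/top0z.png

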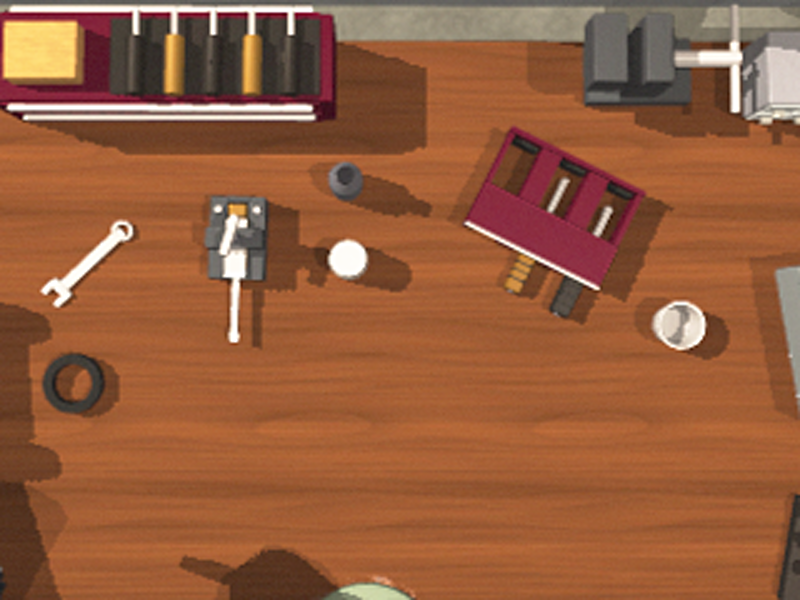

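Run:
```python
import cv2
for n,src,(x0,y0,x1,y1) in [('a','top',(180,165,230,245)),('b','top',(290,140,380,240)),('c','scene',(270,130,370,210)),('d','scene',(140,230,270,345))]:
    im=cv2.imread(f'pics/{src}0.png')[y0:y1,x0:x1]
    k={'a':7,'b':6,'c':7,'d':5}[n]
    im=cv2.resize(im,None,fx=k,fy=k,interpolation=cv2.INTER_CUBIC)
    for x in range(x0,x1,10): 
        cv2.line(im,((x-x0)*k,0),((x-x0)*k,6),(0,255,0),1); cv2.putText(im,str(x),((x-x0)*k,18),0,.35,(0,255,0),1)
    for y in range(y0+5,y1,10): 
        cv2.line(im,(0,(y-y0)*k),(6,(y-y0)*k),(0,255,0),1); cv2.putText(im,str(y),(8,(y-y0)*k+4),0,.35,(0,255,0),1)
    cv2.imwrite(f'pics/z_{n}.png',im)
```

```text
(no output)
```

View pics/z_a.png

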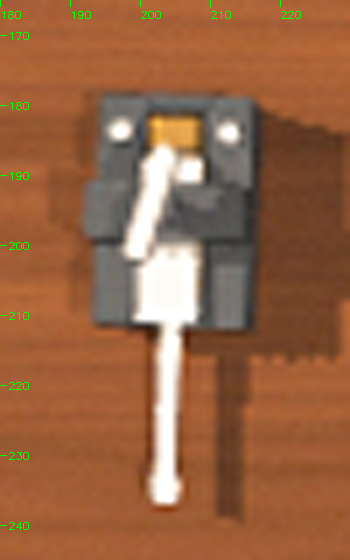

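View pics/z_b.png

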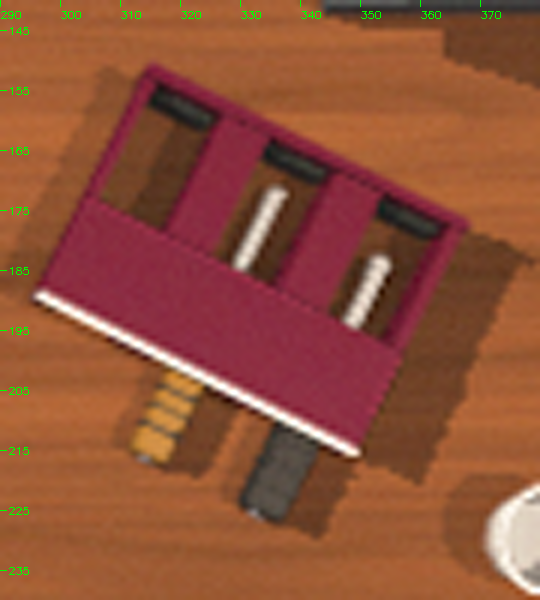

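View pics/z_c.png

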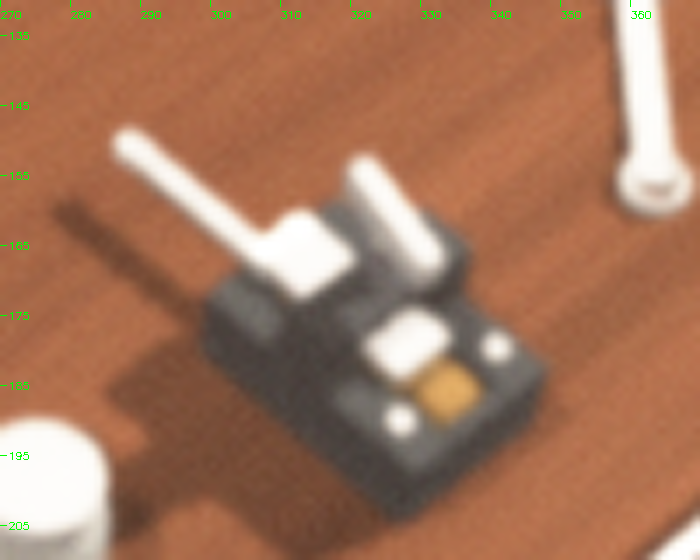

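View pics/z_d.png

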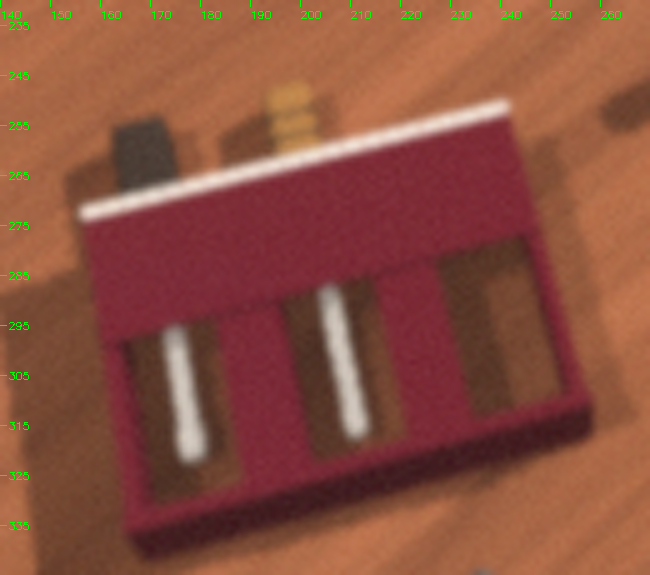

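```bash
cat > h.py <<'E'
import numpy as np
C={'top':(np.array([[368.15004379,0,259.16281102],[0,368.15004379,203.30416443],[0,0,1]]),np.array([[-1.26297994e-04,-9.98052906e-01,6.23729147e-02,5.11925378e-01],[-9.99988560e-01,-1.72198654e-04,-4.78027871e-03,-3.48029084e-03],[4.78171160e-03,-6.23728049e-02,-9.98041466e-01,1.43349941e+00]])),
'scene':(np.array([[401.2579817,0,257.53683807],[0,401.2579817,190.1505339],[0,0,1]]),np.array([[0.67186113,0.60266561,-0.43057727,1.04127614],[0.74064731,-0.55186684,0.3832552,-0.43107661],[-0.00664659,-0.57640017,-0.81714054,1.0042344]]))}
def ray(c,p):
    K,E=C[c]; d=E[:,:3]@np.linalg.solve(K,[p[0],p[1],1]); return E[:,3],d/np.linalg.norm(d)
def at(c,p,z):
    o,d=ray(c,p); return np.round(o+d*(z-o[2])/d[2],4)
def proj(c,X):
    K,E=C[c]; q=K@(E[:,:3].T@(np.array(X)-E[:,3])); return np.round(q[:2]/q[2],1)
def tri(pt,ps):
    o1,d1=ray('top',pt);o2,d2=ray('scene',ps)
    A=np.stack([d1,-d2],1); t=np.linalg.lstsq(A,o2-o1,rcond=None)[0]
    a=o1+t[0]*d1;b=o2+t[1]*d2
    return np.round((a+b)/2,4),round(float(np.linalg.norm(a-b)),4)
E
python3 - <<'E'
from h import *
print('tbar tri',tri((201.2,194),(326.5,161)), at('top',(201.2,194),.12), at('scene',(326.5,161),.116))
a,b=at('top',(204.3,186.5),.12),at('top',(198.3,201.5),.12);print(a,b,np.arctan2(*(a-b)[1::-1]),np.linalg.norm(a-b))
print('tip tri',tri((203.3,236),(287.5,150)))
print('shank at block tri',tri((204.3,213),(306,164.5)))
for p in [(193.3,211.5),(215.7,211.5),(194,179),(216,178.5)]: print('block',at('top',p,.044))
a,b=at('top',(204.3,213),.03),at('top',(203.4,235),.03);print('shank',a,b,np.arctan2(*(a-b)[1::-1]))
print('rack L',tri((295.5,189.5),(238.5,250.5)),'R',tri((349,215.5),(156,272.5)))
print('rack back L',tri((314.5,151.5),(256,310)),'R',tri((367.5,177.5),(165,335.5)))
for n,p,z in [('oil',(248,175),.05),('jar',(251,206),.04),('tin',(379,230),.03)]: print(n,at('top',p,z))
from scipy.spatial.transform import Rotation as R
m=R.from_quat([0.58464822, -0.39719402,  0.58574012,  0.39665082],scalar_first=True).as_matrix();print(m)
E
```

```text
tbar tri (array([0.6288, 0.1995, 0.1136]), 0.0026) [0.6273 0.1976 0.12  ] [0.6307 0.1989 0.116 ]
[0.6543 0.1868 0.12  ] [0.6004 0.2077 0.12  ] -0.369906067456558 0.05781020671127197
tip tri (array([0.4755, 0.2023, 0.029 ]), 0.0008)
shank at block tri (array([0.562 , 0.1973, 0.0386]), 0.0009)
block [0.5677 0.2384 0.044 ]
block [0.5677 0.1539 0.044 ]
block [0.6911 0.2371 0.044 ]
block [0.6931 0.1537 0.044 ]
shank [0.5626 0.1989 0.03  ] [0.479  0.2015 0.03  ] -0.03109045707765632
rack L (array([ 0.6495, -0.1491,  0.0489]), 0.0042) R (array([ 0.553 , -0.3474,  0.0493]), 0.0019)
rack back L (array([ 0.7963, -0.2217,  0.0454]), 0.0012) R (array([ 0.6974, -0.4203,  0.0469]), 0.0024)
oil [0.7057 0.0321 0.05  ]
jar [0.5888 0.0208 0.04  ]
tin [ 0.4978 -0.4666  0.03  ]
[[-8.46730518e-04 -9.29107345e-01  3.69809173e-01]
 [-1.50255414e-03  3.69810070e-01  9.29106159e-01]
 [-9.99998513e-01  2.31044236e-04 -1.70916356e-03]]
```

Call:
{"name": "send_rows", "arguments": {
  "motion": [
    {"slide":[0,-0.85,-0.223],"roll":0},
    {"slide":[0,-0.85,-0.223],"roll":0},
    {"slide":[0,-0.85,-0.223],"roll":0},
    {"slide":[0,-0.85,-0.223],"roll":0},
    {"slide":[0,-0.85,-0.223],"roll":0}
  ],
  "fingers": 0
}}

```text
time: 2.02
position: [0.4169, 0.3535, 0.1985]
tcp_rot: [0.585, -0.397, 0.585, 0.397]
wrist_force: [-0.1, 0.2, 0.4]
grip_width: 0.0852
```

Call:
{"name": "send_rows", "arguments": {
  "motion": [
    {"slide":[0,-0.85,-0.223],"roll":0},
    {"slide":[0,-0.85,-0.223],"roll":0},
    {"slide":[0,-0.85,-0.223],"roll":0},
    {"slide":[0,-0.85,-0.223],"roll":0},
    {"slide":[0,-0.85,-0.223],"roll":0}
  ]
}}

```text
time: 2.65
position: [0.6291, 0.197, 0.1984]
tcp_rot: [0.585, -0.397, 0.585, 0.397]
wrist_force: [1.0, -0.0, -0.5]
grip_width: 0.0853
```

Call:
{"name": "send_rows", "arguments": {
  "motion": [
    {"slide":[0,0,0],"roll":-1},
    {"slide":[0,0,0],"roll":-1},
    {"slide":[0,0,0],"roll":-1},
    {"slide":[0,0,0],"roll":-1},
    {"slide":[0,0,0],"roll":-1}
  ]
}}

```text
time: 3.28
position: [0.6277, 0.1981, 0.1982]
tcp_rot: [0.468, -0.53, 0.468, 0.53]
wrist_force: [0.9, -0.1, -0.0]
grip_width: 0.0854
```

Call:
{"name": "send_rows", "arguments": {
  "motion": [
    {"slide":[0,0,0],"roll":-1},
    {"slide":[0,0,0],"roll":-1},
    {"slide":[0,0,0],"roll":-1},
    {"slide":[0,0,0],"roll":-1},
    {"slide":[0,0,0],"roll":-1}
  ]
}}

```text
time: 3.9
position: [0.6277, 0.1981, 0.1982]
tcp_rot: [0.322, -0.629, 0.322, 0.629]
wrist_force: [-0.4, 0.1, 0.3]
grip_width: 0.0857
```

Call:
{"name": "send_rows", "arguments": {
  "motion": [
    {"slide":[0,0,0],"roll":-1},
    {"slide":[0,0,0],"roll":-1},
    {"slide":[0,0,0],"roll":-1},
    {"slide":[0,0,0],"roll":-1},
    {"slide":[0,0,0],"roll":-1}
  ]
}}

```text
time: 4.53
position: [0.6278, 0.1981, 0.1982]
tcp_rot: [0.156, -0.69, 0.157, 0.69]
wrist_force: [-0.6, 0.2, -0.5]
grip_width: 0.085
```

Call:
{"name": "send_rows", "arguments": {
  "motion": [
    {"slide":[0,0,0],"roll":-1},
    {"slide":[0,0,0],"roll":-1},
    {"slide":[0,0,0],"roll":-1},
    {"slide":[0,0,0],"roll":-1},
    {"slide":[0,0,0],"roll":-1}
  ]
}}

```text
time: 5.15
position: [0.6277, 0.1981, 0.1982]
tcp_rot: [-0.019, -0.707, -0.019, 0.707]
wrist_force: [-0.2, -0.0, -0.3]
grip_width: 0.0857
```

Call:
{"name": "send_rows", "arguments": {
  "motion": [
    {"slide":[0,0,0],"roll":-1},
    {"slide":[0,0,0],"roll":-1},
    {"slide":[0,0,0],"roll":-1},
    {"slide":[0,0,0],"roll":-1},
    {"slide":[0,0,0],"roll":-1}
  ]
}}

```text
time: 5.78
position: [0.6277, 0.1981, 0.1982]
tcp_rot: [-0.193, -0.68, -0.193, 0.68]
wrist_force: [0.1, 0.7, 0.4]
grip_width: 0.0857
```

Call:
{"name": "send_rows", "arguments": {
  "motion": [
    {"slide":[0,0,0],"roll":-1},
    {"slide":[0,0,0],"roll":-1},
    {"slide":[0,0,0],"roll":-1},
    {"slide":[0,0,0],"roll":-1},
    {"slide":[0,0,0],"roll":-1}
  ]
}}

```text
time: 6.4
position: [0.6278, 0.1981, 0.1982]
tcp_rot: [-0.356, -0.611, -0.356, 0.611]
wrist_force: [-0.0, -0.2, 0.4]
grip_width: 0.0853
```

```bash
cat >> h.py <<'E'
from scipy.spatial.transform import Rotation as R
def st(s):
    m=R.from_quat(s['tcp_rot'],scalar_first=True).as_matrix()
    print('t',round(s['time'],2),'pos',np.round(s['position'],4),'yawz',round(float(np.arctan2(m[1,2],m[0,2])),3),'xax',np.round(m[:,0],3),'q',np.round(s['q'],2),'w',round(s['grip_width'],4),'F',np.round(s['wrist_force'],1),'M',np.round(s['moment'],2))
E
python3 -c "
from h import *
from station import r
st(r.sense())"
```

```text
t 6.4 pos [0.6278 0.1981 0.1982] yawz -2.088 xax [-0. -0. -1.] q [ 0.19  0.53  0.13  1.17 -0.   -2.43] w 0.0853 F [-0.  -0.2  0.4] M [-0.02  0.02  0.02]
```

Call:
{"name": "send_rows", "arguments": {
  "motion": [
    {"slide":[0.45,0,0],"roll":-1},
    {"slide":[0.45,0,0],"roll":-0.45},
    {"slide":[0.45,0,0],"roll":0},
    {"slide":[0.38,0,0],"roll":0},
    {"slide":[0,0,0],"roll":0}
  ]
}}

```text
time: 7.02
position: [0.626, 0.1977, 0.0925]
tcp_rot: [-0.397, -0.583, -0.399, 0.586]
wrist_force: [-0.1, -0.5, 0.4]
grip_width: 0.0854
```

```bash
python3 -c "
from h import *
from station import r
import cv2
st(r.sense())
for n,(x0,y0,x1,y1) in {'scene':(250,80,400,200),'top':(160,140,280,250)}.items():
    im=r.grab_frame(n)['frame'][y0:y1,x0:x1,::-1]
    cv2.imwrite(f'pics/{n}1z.png',cv2.resize(im,None,fx=4,fy=4))
a=cv2.imread('pics/scene1z.png');b=cv2.imread('pics/top1z.png')
"
```

```text
t 7.03 pos [0.626  0.1977 0.0925] yawz -1.946 xax [-0.004 -0.001 -1.   ] q [ 0.19  0.6  -0.03  0.94 -0.   -2.57] w 0.0854 F [-0.1 -0.5  0.4] M [-0.01 -0.01 -0.02]
```

View pics/scene1z.png

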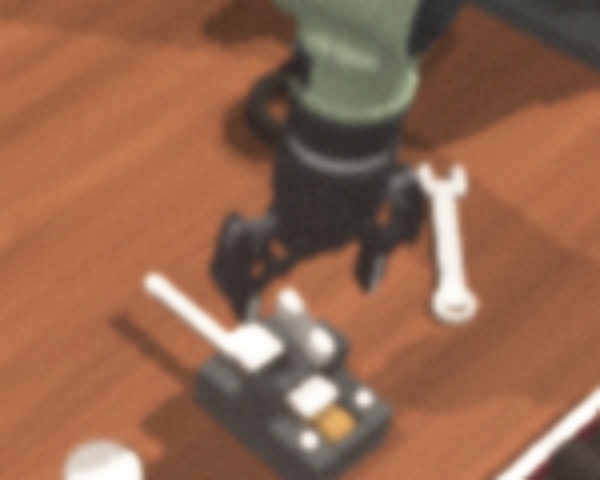

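View pics/top1z.png

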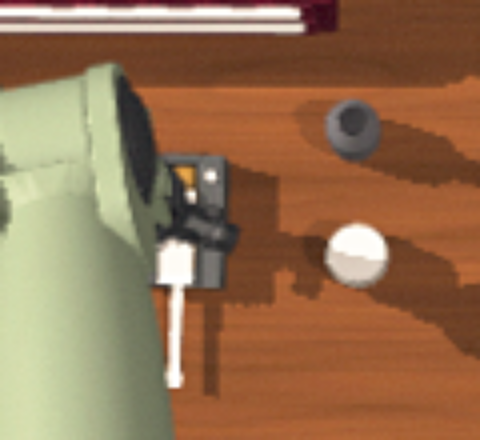

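The fingers straddle the T-bar (scene zoom about (305,320) between fingertips at (240,300) and (370,285)). I'm closing on it now.

Call:
{"name": "send_rows", "arguments": {
  "motion": [
    {"slide":[0,0,0],"roll":0},
    {"slide":[0,0,0],"roll":0},
    {"slide":[0,0,0],"roll":0},
    {"slide":[0,0,0],"roll":0},
    {"slide":[0,0,0],"roll":0}
  ],
  "fingers": 1
}}

```text
time: 7.75
position: [0.6277, 0.1981, 0.0946]
tcp_rot: [-0.398, -0.585, -0.398, 0.585]
wrist_force: [0.2, 0.5, -0.5]
grip_width: 0.0001
```

Call:
{"name": "send_rows", "arguments": {
  "motion": [
    {"slide":[0,0,0],"roll":0},
    {"slide":[0,0,0],"roll":0},
    {"slide":[0,0,0],"roll":0}
  ]
}}

```text
time: 8.12
position: [0.6277, 0.1981, 0.0945]
tcp_rot: [-0.398, -0.584, -0.398, 0.585]
wrist_force: [1.1, -0.6, -0.4]
grip_width: -0.0
```

```bash
python3 -c "
from h import *
from station import r
st(r.sense())"
```

```text
t 8.12 pos [0.6277 0.1981 0.0945] yawz -1.946 xax [-0.  0. -1.] q [ 0.19  0.6  -0.03  0.94  0.   -2.57] w -0.0 F [ 1.1 -0.6 -0.4] M [ 0.   -0.03  0.  ]
```

```bash
python3 -c "
from h import *
from station import r
import cv2
for n,(x0,y0,x1,y1) in {'scene':(270,90,390,190),'top':(170,150,250,230)}.items():
    im=r.grab_frame(n)['frame'][y0:y1,x0:x1,::-1]
    cv2.imwrite(f'pics/{n}2z.png',cv2.resize(im,None,fx=6,fy=6,interpolation=cv2.INTER_CUBIC))
print(proj('top',[.6277,.1981,.0945]),proj('scene',[.6277,.1981,.0945]),proj('scene',[.628,.197,.111]))
"
```

```text
[202.1 194.5] [324.6 165.3] [325.1 161.9]
```

View pics/scene2z.png

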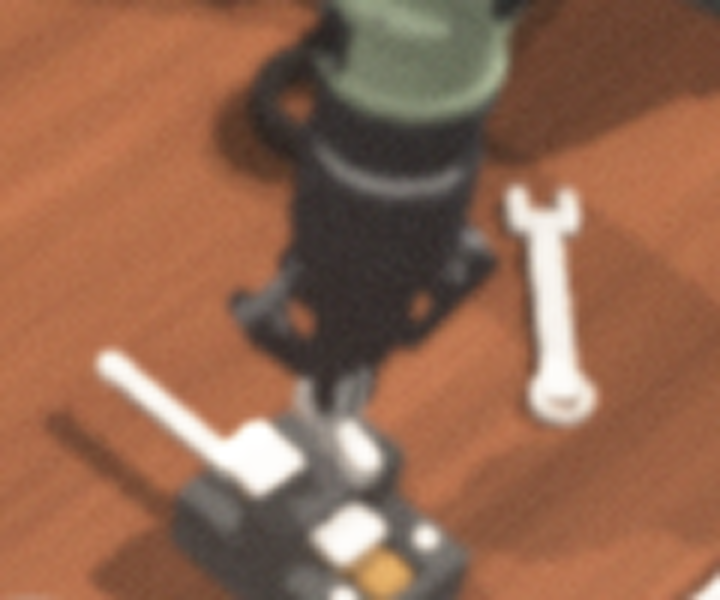

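View pics/top2z.png

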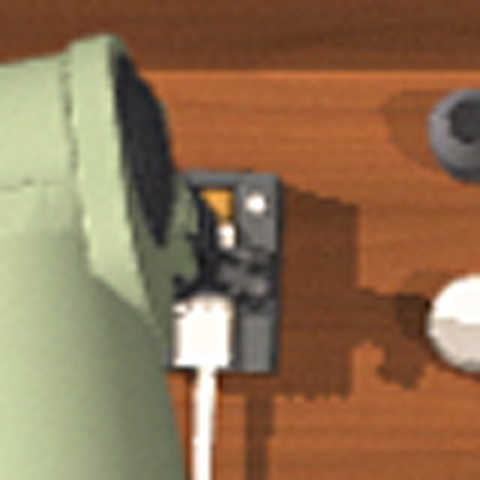

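```bash
python3 -c "
from h import *
p=np.array([.6277,.1981,.0945]);d=np.array([-.366,-.93,0])
for z in (.0945,.1075,.12,.135):
  for w in (-.05,-.0425,0,.0425,.05): 
    q=p+w*d;q[2]=z;print(z,w,proj('scene',q),proj('top',q))
"
```

```text
0.0945 -0.05 [340.  160.5] [189.4 189.5]
0.0945 -0.0425 [337.7 161.2] [191.3 190.3]
0.0945 0 [324.6 165.3] [202.1 194.5]
0.0945 0.0425 [311.2 169.4] [212.9 198.8]
0.0945 0.05 [308.9 170.1] [214.9 199.5]
0.1075 -0.05 [340.7 157.6] [188.8 189.2]
0.1075 -0.0425 [338.4 158.3] [190.7 189.9]
0.1075 0 [325.1 162.4] [201.6 194.2]
0.1075 0.0425 [311.7 166.6] [212.5 198.5]
0.1075 0.05 [309.3 167.3] [214.4 199.3]
0.12 -0.05 [341.4 154.8] [188.1 188.8]
0.12 -0.0425 [339.1 155.5] [190.1 189.6]
0.12 0 [325.7 159.6] [201.1 193.9]
0.12 0.0425 [312.2 163.8] [212.1 198.2]
0.12 0.05 [309.7 164.6] [214. 199.]
0.135 -0.05 [342.3 151.4] [187.3 188.4]
0.135 -0.0425 [339.9 152.1] [189.3 189.1]
0.135 0 [326.4 156.2] [200.4 193.5]
0.135 0.0425 [312.7 160.4] [211.6 197.9]
0.135 0.05 [310.3 161.2] [213.5 198.7]
```

```bash
python3 -c "
from h import *
from station import r
import cv2
f=r.grab_frame('scene')['frame']
x0,y0,x1,y1=295,130,350,185
im=f[y0:y1,x0:x1,::-1].astype(float)
im=np.clip((im/255)**.5*255,0,255).astype('uint8')
im=cv2.resize(im,None,fx=10,fy=10,interpolation=cv2.INTER_CUBIC)
for x in range(x0,x1,5): cv2.putText(im,str(x),((x-x0)*10,10),0,.35,(0,255,0),1)
for y in range(y0,y1,5): cv2.putText(im,str(y),(0,(y-y0)*10+4),0,.35,(0,255,0),1)
cv2.imwrite('pics/e.png',im)
"
```

```text
(no output)
```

View pics/e.png

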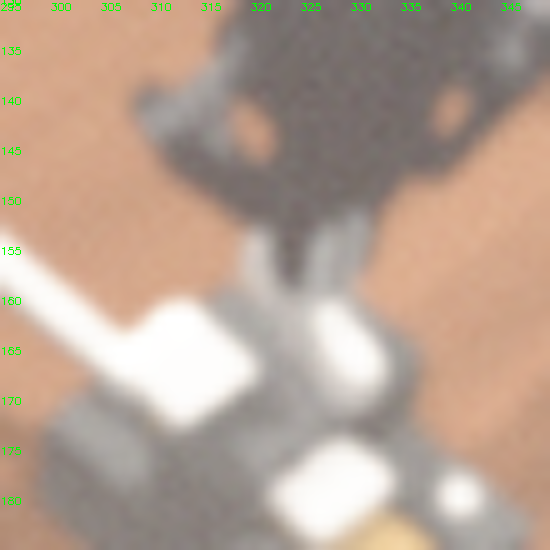

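Call:
{"name": "send_rows", "arguments": {
  "motion": [
    {"slide":[-0.007,0,0],"roll":1},
    {"slide":[-0.007,0,0],"roll":1},
    {"slide":[-0.007,0,0],"roll":1},
    {"slide":[-0.007,0,0],"roll":1}
  ]
}}

```text
time: 8.78
position: [0.6277, 0.1981, 0.0963]
tcp_rot: [-0.273, -0.652, -0.273, 0.652]
wrist_force: [-0.2, -0.3, -0.3]
grip_width: -0.0003
```

```bash
python3 -c "
from h import *
from station import r
import cv2
st(r.sense())
f=r.grab_frame('scene')['frame']
x0,y0,x1,y1=295,130,350,185
im=f[y0:y1,x0:x1,::-1].astype(float)
im=np.clip((im/255)**.5*255,0,255).astype('uint8')
im=cv2.resize(im,None,fx=10,fy=10,interpolation=cv2.INTER_CUBIC)
for x in range(x0,x1,5): cv2.putText(im,str(x),((x-x0)*10,10),0,.35,(0,255,0),1)
for y in range(y0,y1,5): cv2.putText(im,str(y),(0,(y-y0)*10+4),0,.35,(0,255,0),1)
cv2.imwrite('pics/e2.png',im)
"
```

```text
t 8.78 pos [0.6277 0.1981 0.0963] yawz -2.349 xax [-0. -0. -1.] q [ 0.19  0.6  -0.02  0.95 -0.   -2.17] w -0.0003 F [-0.2 -0.3 -0.3] M [ 0.04 -0.01 -0.06]
```

View pics/e2.png

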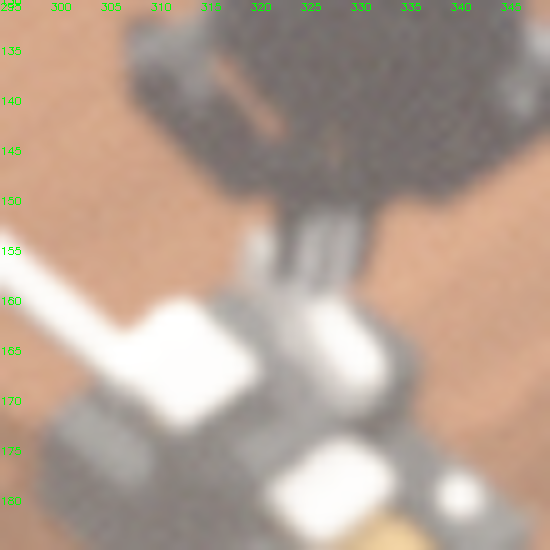

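```bash
python3 -c "
from h import *
from station import r
import cv2
f=r.grab_frame('top')['frame']
x0,y0,x1,y1=180,170,230,220
im=f[y0:y1,x0:x1,::-1].astype(float)
im=np.clip((im/255)**.5*255,0,255).astype('uint8')
im=cv2.resize(im,None,fx=12,fy=12,interpolation=cv2.INTER_CUBIC)
for x in range(x0,x1,5): cv2.putText(im,str(x),((x-x0)*12,10),0,.35,(0,255,0),1)
for y in range(y0,y1,5): cv2.putText(im,str(y),(0,(y-y0)*12+4),0,.35,(0,255,0),1)
cv2.imwrite('pics/e3.png',im)
"
```

```text
(no output)
```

View pics/e3.png

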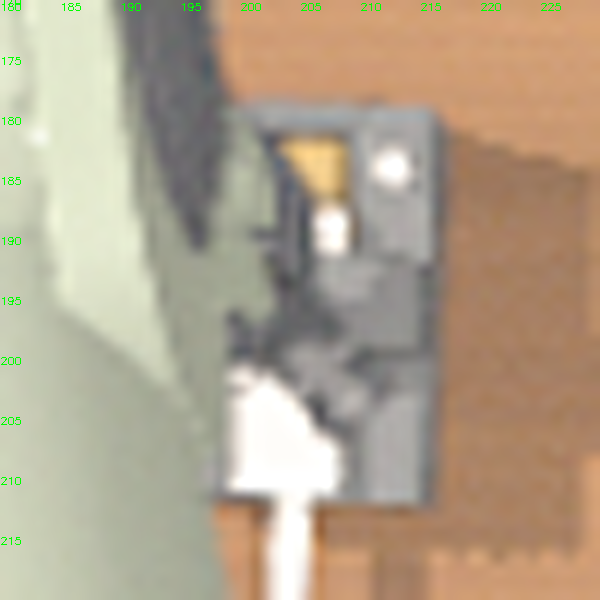

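Call:
{"name": "send_rows", "arguments": {
  "motion": [
    {"slide":[-0.5,0,0],"roll":0},
    {"slide":[-0.5,0,0],"roll":0},
    {"slide":[0,0,0],"roll":0}
  ]
}}

```text
time: 9.25
position: [0.6298, 0.1985, 0.1591]
tcp_rot: [0.275, 0.654, 0.274, -0.65]
wrist_force: [0.2, -0.2, 0.5]
grip_width: 0.0001
```

```bash
python3 -c "
from h import *
from station import r
import cv2
s=r.sense();st(s)
p=np.array(s['position']);print(proj('scene',p))
for dz in (.01,.02,.03):print(proj('scene',p+[0,0,dz]))
f=r.grab_frame('scene')['frame']
x0,y0,x1,y1=295,120,350,175
im=f[y0:y1,x0:x1,::-1].astype(float)
im=np.clip((im/255)**.5*255,0,255).astype('uint8')
im=cv2.resize(im,None,fx=10,fy=10,interpolation=cv2.INTER_CUBIC)
for x in range(x0,x1,5): cv2.putText(im,str(x),((x-x0)*10,10),0,.35,(0,255,0),1)
for y in range(y0,y1,5): cv2.putText(im,str(y),(0,(y-y0)*10+4),0,.35,(0,255,0),1)
cv2.imwrite('pics/e4.png',im)
"
```

```text
t 9.25 pos [0.6298 0.1985 0.1591] yawz -2.345 xax [ 0.005  0.001 -1.   ] q [ 0.19  0.55  0.06  1.07 -0.   -2.17] w 0.0001 F [ 0.2 -0.2  0.5] M [0.04 0.02 0.01]
[328.3 151. ]
[328.8 148.6]
[329.3 146.1]
[329.8 143.7]
```

View pics/e4.png

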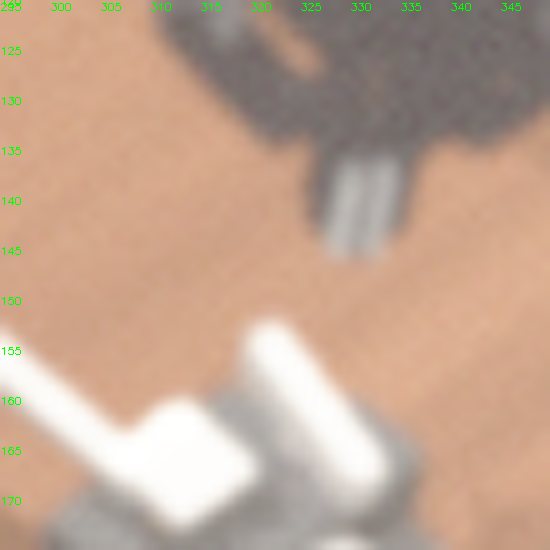

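Call:
{"name": "send_rows", "arguments": {
  "motion": [
    {"slide":[0,0,0],"roll":-1},
    {"slide":[0,0,0],"roll":-1},
    {"slide":[0,0,0],"roll":-1},
    {"slide":[0,0,0],"roll":-1},
    {"slide":[0,0,0],"roll":0}
  ],
  "fingers": 0
}}

```text
time: 9.93
position: [0.6269, 0.1979, 0.1548]
tcp_rot: [-0.397, -0.584, -0.398, 0.585]
wrist_force: [0.0, 0.2, -0.7]
grip_width: 0.0853
```

Call:
{"name": "send_rows", "arguments": {
  "motion": [
    {"slide":[0.5,0,0],"roll":0},
    {"slide":[0.5,0,0],"roll":0},
    {"slide":[0.37,0,0],"roll":0},
    {"slide":[0,0,0],"roll":0},
    {"slide":[0,0,0],"roll":0}
  ]
}}

```text
time: 10.55
position: [0.6281, 0.1982, 0.0746]
tcp_rot: [0.398, 0.585, 0.398, -0.584]
wrist_force: [-0.6, -1.0, -0.7]
grip_width: 0.0854
```

```bash
cat >> h.py <<'E'
def pic(cam,box,k,out,g=.5,f=None):
    from station import r
    import cv2
    f=f or r.grab_frame(cam)
    x0,y0,x1,y1=box
    im=f['frame'][y0:y1,x0:x1,::-1].astype(float)
    im=np.clip((im/255)**g*255,0,255).astype('uint8')
    im=cv2.resize(im,None,fx=k,fy=k,interpolation=cv2.INTER_CUBIC)
    st_=5 if k>=8 else 10
    for x in range(x0,x1,st_): cv2.putText(im,str(x),((x-x0)*k,10),0,.35,(0,255,0),1)
    for y in range(y0,y1,st_): cv2.putText(im,str(y),(0,(y-y0)*k+4),0,.35,(0,255,0),1)
    cv2.imwrite('pics/'+out+'.png',im); return f
E
python3 -c "
from h import *
from station import r
st(r.sense())
pic('scene',(290,125,350,180),10,'f1')
"
```

```text
t 10.55 pos [0.6281 0.1982 0.0746] yawz -1.947 xax [ 0.001  0.    -1.   ] q [ 0.19  0.62 -0.05  0.9   0.   -2.57] w 0.0854 F [-0.6 -1.  -0.7] M [-0.01 -0.03  0.01]
```

View pics/f1.png

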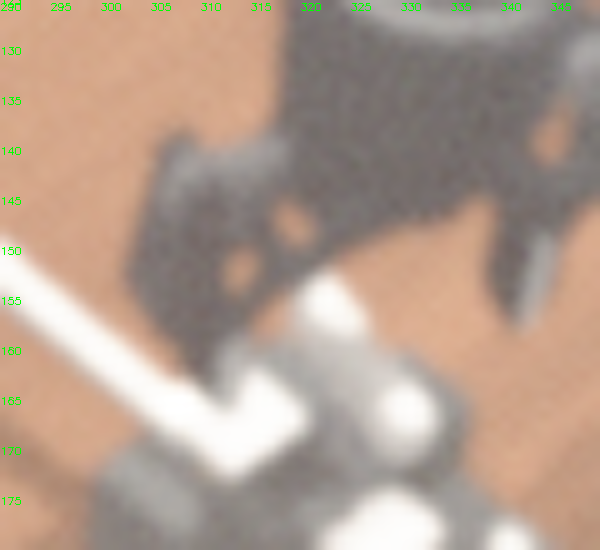

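The TCP sits about 20 mm lower in the readout than the fingertips do in the picture: the far tip shows at (341,157), so z is about 0.108 open. At this height the pads are level with the bar, so I'll close.

Call:
{"name": "send_rows", "arguments": {
  "motion": [
    {"slide":[0,0,0],"roll":0},
    {"slide":[0,0,0],"roll":0},
    {"slide":[0,0,0],"roll":0},
    {"slide":[0,0,0],"roll":0},
    {"slide":[0,0,0],"roll":0}
  ],
  "fingers": 1
}}

```text
time: 11.22
position: [0.6286, 0.1993, 0.0748]
tcp_rot: [0.398, 0.585, 0.398, -0.583]
wrist_force: [2.1, 4.0, 1.0]
grip_width: 0.0103
```

Call:
{"name": "send_rows", "arguments": {
  "motion": [
    {"slide":[-0.007,0,0],"roll":1},
    {"slide":[-0.007,0,0],"roll":1},
    {"slide":[-0.007,0,0],"roll":1},
    {"slide":[-0.007,0,0],"roll":1},
    {"slide":[-0.007,0,0],"roll":1}
  ]
}}

```text
time: 11.85
position: [0.6286, 0.1994, 0.0768]
tcp_rot: [0.24, 0.666, 0.241, -0.664]
wrist_force: [1.6, 4.0, 1.5]
grip_width: 0.0104
```

```bash
python3 -c "
from h import *
from station import r
st(r.sense())
pic('scene',(290,125,350,180),10,'f2')
"
```

```text
t 11.85 pos [0.6286 0.1994 0.0768] yawz -2.449 xax [ 0.002  0.002 -1.   ] q [ 0.19  0.62 -0.05  0.9   0.   -2.07] w 0.0104 F [1.6 4.  1.5] M [ 0.81 -0.34  0.11]
```

View pics/f2.png

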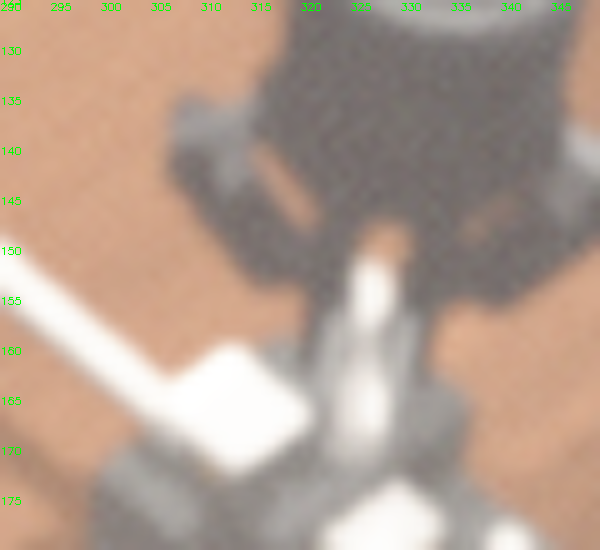

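The bar turns with the gripper; I'll keep going.

Call:
{"name": "send_rows", "arguments": {
  "motion": [
    {"slide":[-0.007,0,0],"roll":1},
    {"slide":[-0.007,0,0],"roll":1},
    {"slide":[-0.007,0,0],"roll":1},
    {"slide":[-0.007,0,0],"roll":1},
    {"slide":[-0.007,0,0],"roll":1}
  ]
}}

```text
time: 12.52
position: [0.6286, 0.1994, 0.0788]
tcp_rot: [0.068, 0.705, 0.069, -0.703]
wrist_force: [2.1, 4.5, 1.0]
grip_width: 0.0101
```

Call:
{"name": "send_rows", "arguments": {
  "motion": [
    {"slide":[-0.007,0,0],"roll":1},
    {"slide":[-0.007,0,0],"roll":1},
    {"slide":[-0.007,0,0],"roll":1},
    {"slide":[-0.007,0,0],"roll":1},
    {"slide":[-0.007,0,0],"roll":1}
  ]
}}

```text
time: 13.15
position: [0.6287, 0.1994, 0.0808]
tcp_rot: [-0.108, 0.699, -0.107, -0.698]
wrist_force: [3.5, 3.8, 0.7]
grip_width: 0.0103
```

Call:
{"name": "send_rows", "arguments": {
  "motion": [
    {"slide":[-0.007,0,0],"roll":1},
    {"slide":[-0.007,0,0],"roll":1},
    {"slide":[-0.007,0,0],"roll":1},
    {"slide":[-0.007,0,0],"roll":1},
    {"slide":[-0.007,0,0],"roll":1}
  ]
}}

```text
time: 13.78
position: [0.6288, 0.1993, 0.0828]
tcp_rot: [-0.278, 0.651, -0.276, -0.65]
wrist_force: [2.7, 5.0, -0.7]
grip_width: 0.0102
```

Call:
{"name": "send_rows", "arguments": {
  "motion": [
    {"slide":[-0.007,0,0],"roll":1},
    {"slide":[-0.007,0,0],"roll":1},
    {"slide":[-0.007,0,0],"roll":1},
    {"slide":[-0.007,0,0],"roll":1}
  ]
}}

```text
time: 14.28
position: [0.6288, 0.1993, 0.0844]
tcp_rot: [-0.402, 0.583, -0.4, -0.582]
wrist_force: [2.3, 4.1, 0.1]
grip_width: 0.0101
```

```bash
python3 -c "
from h import *
from station import r
st(r.sense())"
```

```text
t 14.28 pos [0.6288 0.1993 0.0844] yawz 1.936 xax [ 0.002  0.002 -1.   ] q [ 0.19  0.61 -0.04  0.92  0.   -0.17] w 0.0101 F [2.3 4.1 0.1] M [ 0.85 -0.62  0.11]
```

Turned 2.4 rad so far with a moment of 0.11 N m. I'll go on in small steps to the stop.

Call:
{"name": "send_rows", "arguments": {
  "motion": [
    {"slide":[-0.007,0,0],"roll":1},
    {"slide":[-0.007,0,0],"roll":1}
  ]
}}

```text
time: 14.52
position: [0.6288, 0.1992, 0.0852]
tcp_rot: [-0.458, 0.54, -0.456, -0.539]
wrist_force: [3.2, 5.3, -1.4]
grip_width: 0.0105
```

```bash
python3 -c "
from h import *
from station import r
st(r.sense())"
```

```text
t 14.53 pos [0.6288 0.1992 0.0852] yawz 1.736 xax [ 0.002  0.002 -1.   ] q [ 0.19  0.61 -0.04  0.92  0.    0.03] w 0.0105 F [ 3.2  5.3 -1.4] M [ 0.88 -0.63  0.08]
```

Call:
{"name": "send_rows", "arguments": {
  "motion": [
    {"slide":[-0.007,0,0],"roll":1},
    {"slide":[-0.005,0,0],"roll":0.7}
  ]
}}

```text
time: 14.78
position: [0.6287, 0.1992, 0.0856]
tcp_rot: [0.501, -0.5, 0.499, 0.5]
wrist_force: [3.8, 3.5, -2.2]
grip_width: 0.0103
```

```bash
python3 -c "
from h import *
from station import r
st(r.sense())"
```

```text
t 14.78 pos [0.6287 0.1992 0.0856] yawz 1.571 xax [ 0.002  0.001 -1.   ] q [ 0.19  0.61 -0.04  0.92  0.    0.19] w 0.0103 F [ 3.8  3.5 -2.2] M [ 0.74 -0.81  1.78]
```

Call:
{"name": "send_rows", "arguments": {
  "motion": [
    {"slide":[0,0,0],"roll":0},
    {"slide":[0,0,0],"roll":0}
  ]
}}

```text
time: 15.02
position: [0.6287, 0.1992, 0.0855]
tcp_rot: [-0.5, 0.501, -0.499, -0.501]
wrist_force: [3.3, 3.0, -2.7]
grip_width: 0.0099
```

Call:
{"name": "send_rows", "arguments": {
  "motion": [
    {"slide":[0,0,0],"roll":0},
    {"slide":[0,0,0],"roll":0},
    {"slide":[0,0,0],"roll":0},
    {"slide":[0,0,0],"roll":0}
  ],
  "fingers": 0
}}

```text
time: 15.52
position: [0.6277, 0.1978, 0.0857]
tcp_rot: [0.501, -0.499, 0.501, 0.499]
wrist_force: [0.5, -0.0, -0.0]
grip_width: 0.0815
```

Call:
{"name": "send_rows", "arguments": {
  "motion": [
    {"slide":[-0.5,0,0],"roll":0},
    {"slide":[-0.5,0,0],"roll":0},
    {"slide":[0,0,0],"roll":0}
  ]
}}

```text
time: 15.9
position: [0.6298, 0.1984, 0.1486]
tcp_rot: [0.503, -0.5, 0.499, 0.498]
wrist_force: [0.5, -0.3, 0.1]
grip_width: 0.0849
```

Call:
{"name": "send_rows", "arguments": {
  "motion": [
    {"slide":[0,0.85,0.025],"roll":0},
    {"slide":[0,0.85,0.025],"roll":0},
    {"slide":[0.6,0,0],"roll":0},
    {"slide":[0.6,0,0],"roll":0},
    {"slide":[0.6,0,0],"roll":0}
  ]
}}

```text
time: 16.52
position: [0.525, 0.2013, 0.0361]
tcp_rot: [0.501, -0.499, 0.501, 0.499]
wrist_force: [0.1, -0.1, 0.9]
grip_width: 0.0854
```

Call:
{"name": "send_rows", "arguments": {
  "motion": [
    {"slide":[0.3,0,0],"roll":0.2},
    {"slide":[0,0,0],"roll":0}
  ]
}}

```text
time: 16.77
position: [0.5234, 0.2009, 0.0175]
tcp_rot: [0.504, -0.493, 0.507, 0.495]
wrist_force: [0.2, 0.3, 0.3]
grip_width: 0.0855
```

```bash
python3 -c "
from h import *
from station import r
s=r.sense();st(s)
p=s['position']
for w in (-.05,-.0425,.0425,.05):
  for dz in (.013,.033): print(w,dz,proj('scene',p+[0,w,dz]),proj('top',p+[0,w,dz]))
pic('scene',(260,105,350,180),8,'g1')
pic('top',(160,165,250,250),7,'g2')
"
```

```text
t 16.77 pos [0.5234 0.2009 0.0175] yawz 1.547 xax [-0.005 -0.001 -1.   ] q [ 0.23  0.53 -0.39  0.66 -0.    0.26] w 0.0855 F [0.2 0.3 0.3] M [-0.08  0.01  0.04]
-0.05 0.013 [286.5 166.9] [216.8 223.3]
-0.05 0.033 [286.8 162.8] [216.2 223.2]
-0.0425 0.013 [288.2 165.6] [214.8 223.3]
-0.0425 0.033 [288.6 161.5] [214.2 223.2]
0.0425 0.013 [307.2 151.5] [192.5 223.3]
0.0425 0.033 [307.8 147.3] [191.5 223.2]
0.05 0.013 [308.8 150.3] [190.5 223.3]
0.05 0.033 [309.5 146.1] [189.5 223.2]
```

View pics/g1.png

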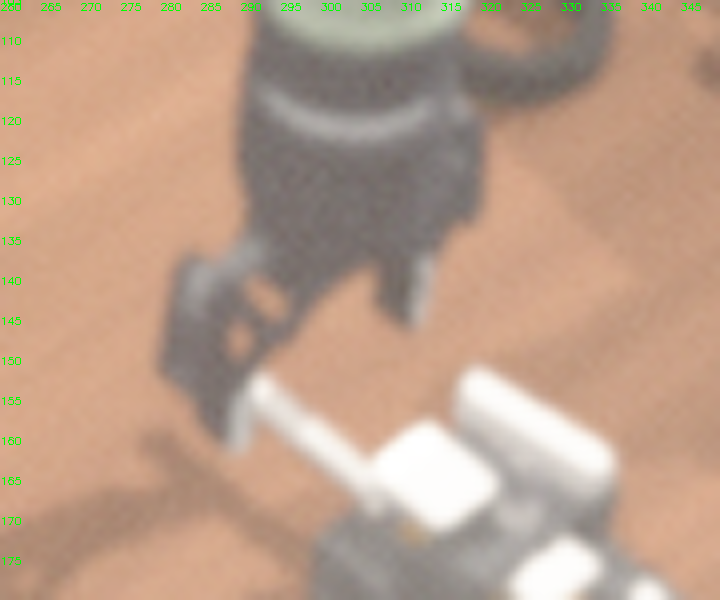

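View pics/g2.png

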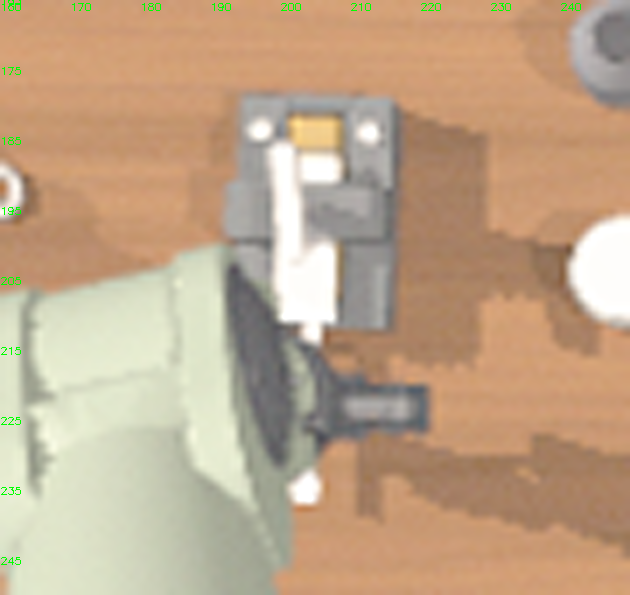

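Call:
{"name": "send_rows", "arguments": {
  "motion": [
    {"slide":[0.2,-0.03,0],"roll":0},
    {"slide":[0.14,0,0],"roll":0},
    {"slide":[0,0,0],"roll":0}
  ]
}}

```text
time: 17.25
position: [0.5268, 0.2013, -0.0015]
tcp_rot: [0.505, -0.494, 0.506, 0.494]
wrist_force: [0.1, 0.4, 0.1]
grip_width: 0.0856
```

Call:
{"name": "send_rows", "arguments": {
  "motion": [
    {"slide":[0,0,0],"roll":0},
    {"slide":[0,0,0],"roll":0},
    {"slide":[0,0,0],"roll":0},
    {"slide":[0,0,0],"roll":0},
    {"slide":[0,0,0],"roll":0}
  ],
  "fingers": 1
}}

```text
time: 17.88
position: [0.5276, 0.2015, -0.0006]
tcp_rot: [0.506, -0.494, 0.506, 0.494]
wrist_force: [0.7, -0.4, 0.2]
grip_width: 0.0002
```

```bash
python3 -c "
from h import *
from station import r
s=r.sense();st(s)
pic('scene',(260,105,350,180),8,'g3')
"
```

```text
t 17.88 pos [ 0.5276  0.2015 -0.0006] yawz 1.547 xax [ 0.  0. -1.] q [ 0.23  0.56 -0.39  0.62  0.    0.26] w 0.0002 F [ 0.7 -0.4  0.2] M [0.   0.03 0.01]
```

View pics/g3.png

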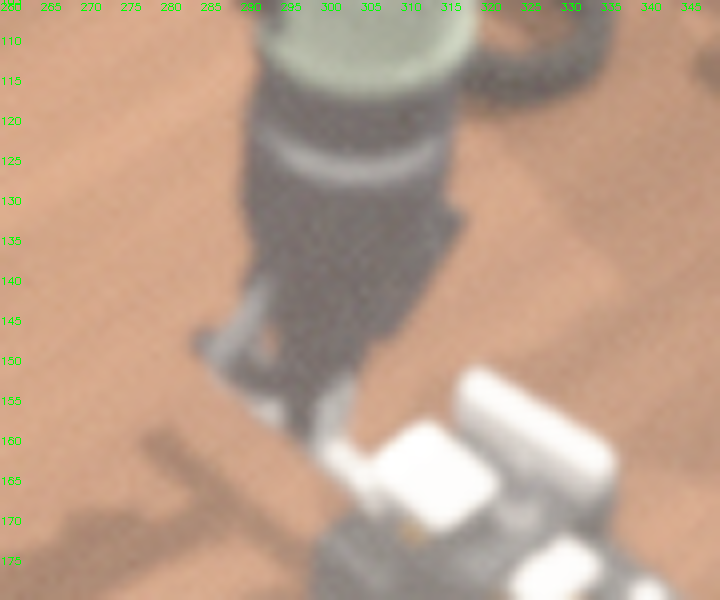

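Call:
{"name": "send_rows", "arguments": {
  "motion": [
    {"slide":[0,0,0],"roll":0},
    {"slide":[0,0,0],"roll":0},
    {"slide":[0,0,0],"roll":0},
    {"slide":[0.13,0,0],"roll":0},
    {"slide":[0.12,0,0],"roll":0}
  ],
  "fingers": 0
}}

```text
time: 18.55
position: [0.5274, 0.2014, -0.0163]
tcp_rot: [0.506, -0.494, 0.506, 0.494]
wrist_force: [0.3, -0.4, -0.2]
grip_width: 0.0852
```

Call:
{"name": "send_rows", "arguments": {
  "motion": [
    {"slide":[0,0,0],"roll":0},
    {"slide":[0,0,0],"roll":0},
    {"slide":[0,0,0],"roll":0},
    {"slide":[0,0,0],"roll":0},
    {"slide":[0,0,0],"roll":0}
  ],
  "fingers": 1
}}

```text
time: 19.18
position: [0.5278, 0.2017, -0.0154]
tcp_rot: [0.506, -0.494, 0.506, 0.494]
wrist_force: [0.6, 0.1, 0.3]
grip_width: 0.0072
```

```bash
python3 -c "
from h import *
from station import r
s=r.sense();st(s)
pic('scene',(260,105,350,180),8,'g4')
p=s['position']
for dz in (0,.01,.02,.03):print(dz,proj('scene',p+[0,0,dz]))
"
```

```text
t 19.18 pos [ 0.5278  0.2017 -0.0154] yawz 1.547 xax [ 0.  0. -1.] q [ 0.23  0.58 -0.41  0.58  0.    0.26] w 0.0072 F [0.6 0.1 0.3] M [0.11 0.04 0.05]
0 [297.9 168.2]
0.01 [298.1 166.3]
0.02 [298.4 164.3]
0.03 [298.6 162.3]
```

View pics/g4.png

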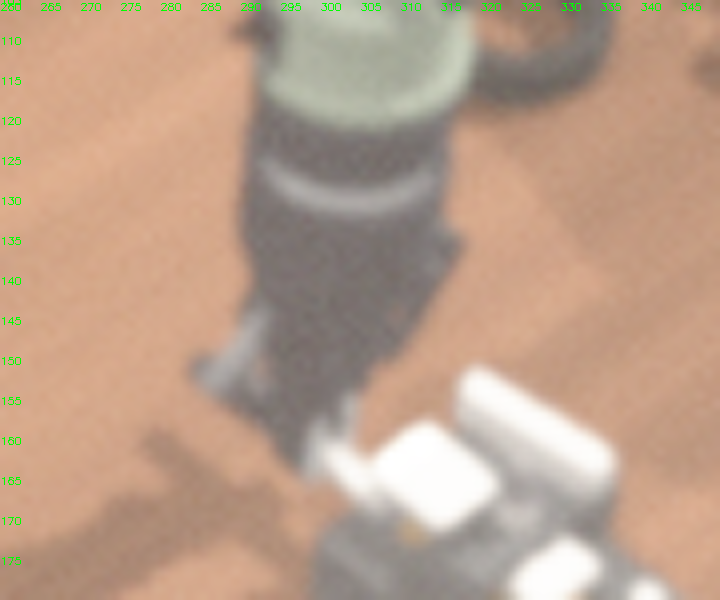

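Call:
{"name": "send_rows", "arguments": {
  "motion": [
    {"slide":[-0.01,0.15,0],"roll":0},
    {"slide":[-0.01,0.2,0],"roll":0},
    {"slide":[0,0.2,0],"roll":0}
  ]
}}

```text
time: 19.6
position: [0.4931, 0.2021, -0.0147]
tcp_rot: [0.506, -0.494, 0.506, 0.494]
wrist_force: [0.0, -0.5, -0.9]
grip_width: 0.0072
```

```bash
python3 -c "
from h import *
from station import r
s=r.sense();st(s)
pic('scene',(240,105,350,190),7,'g5')
"
```

```text
t 19.6 pos [ 0.4931  0.2021 -0.0147] yawz 1.547 xax [-0.001 -0.    -1.   ] q [ 0.25  0.54 -0.49  0.54 -0.    0.27] w 0.0072 F [ 0.  -0.5 -0.9] M [ 0.02 -0.05 -0.04]
```

View pics/g5.png

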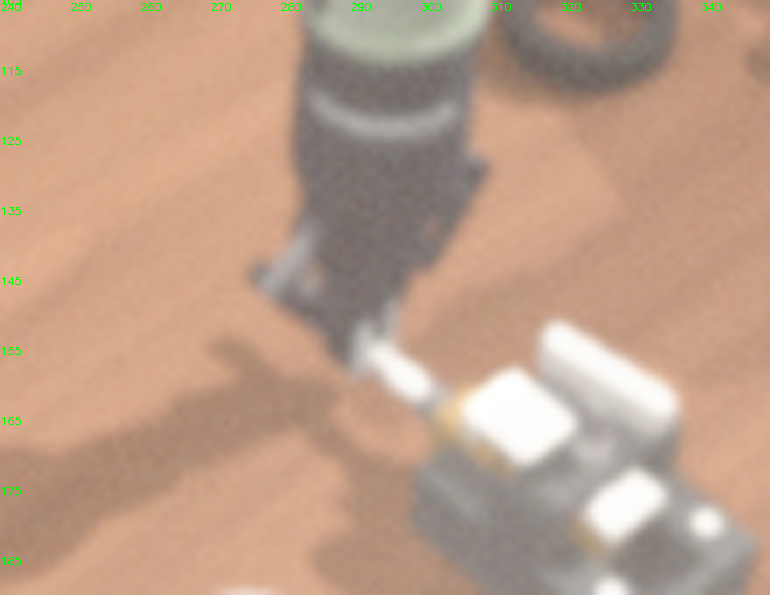

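Call:
{"name": "send_rows", "arguments": {
  "motion": [
    {"slide":[0,0.3,0],"roll":0},
    {"slide":[0,0.3,0],"roll":0},
    {"slide":[0,0.3,0],"roll":0},
    {"slide":[0,0.3,0],"roll":0},
    {"slide":[0,0.4,0],"roll":0}
  ]
}}

```text
time: 20.27
position: [0.3978, 0.2045, -0.0145]
tcp_rot: [0.506, -0.494, 0.506, 0.494]
wrist_force: [0.4, 0.5, -1.7]
grip_width: 0.0074
```

```bash
python3 -c "
from h import *
from station import r
s=r.sense();st(s)
pic('scene',(230,75,350,175),6,'g6')
pic('top',(170,165,270,265),6,'g7')
"
```

```text
t 20.27 pos [ 0.3978  0.2045 -0.0145] yawz 1.547 xax [ 0.  0. -1.] q [ 0.31  0.42 -0.71  0.43  0.    0.33] w 0.0074 F [ 0.4  0.5 -1.7] M [-0.01  0.16 -0.04]
```

View pics/g6.png

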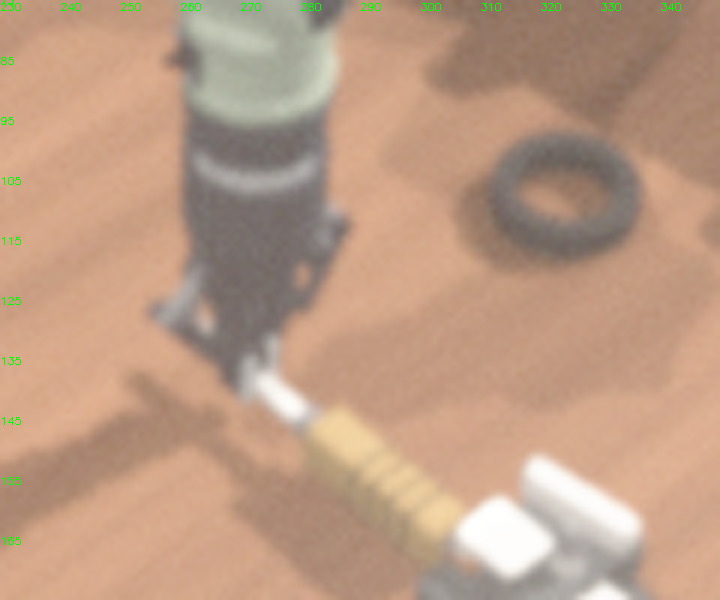

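View pics/g7.png

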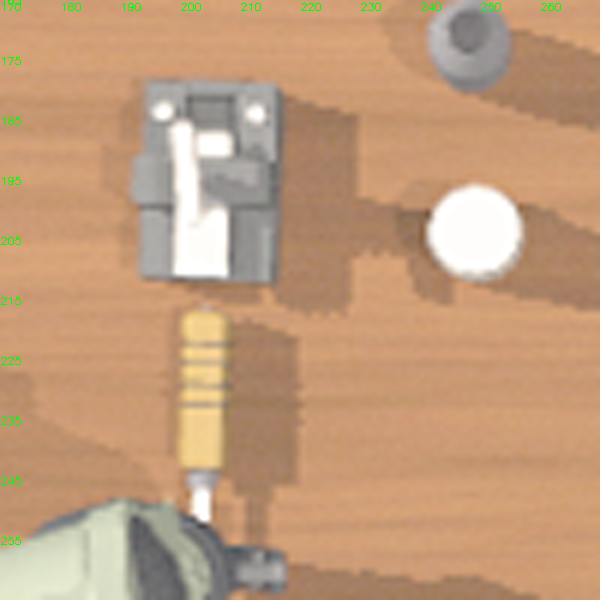

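Call:
{"name": "send_rows", "arguments": {
  "motion": [
    {"slide":[-0.2,0.15,0],"roll":0},
    {"slide":[-0.2,0.05,0],"roll":-0.5},
    {"slide":[-0.1,0,0],"roll":-1},
    {"slide":[0,0,0],"roll":-1},
    {"slide":[0,0,0],"roll":-1}
  ]
}}

```text
time: 21.0
position: [0.3878, 0.205, 0.0165]
tcp_rot: [-0.412, 0.576, -0.411, -0.575]
wrist_force: [1.1, 0.2, -1.5]
grip_width: 0.007
```

```bash
python3 -c "
from h import *
from station import r
s=r.sense();st(s)
pic('scene',(230,75,350,175),6,'g8')
"
```

```text
t 21.0 pos [0.3878 0.205  0.0165] yawz 1.9 xax [ 0.002  0.    -1.   ] q [ 0.32  0.35 -0.71  0.5  -0.   -0.01] w 0.007 F [ 1.1  0.2 -1.5] M [-0.06  0.12  0.01]
```

View pics/g8.png

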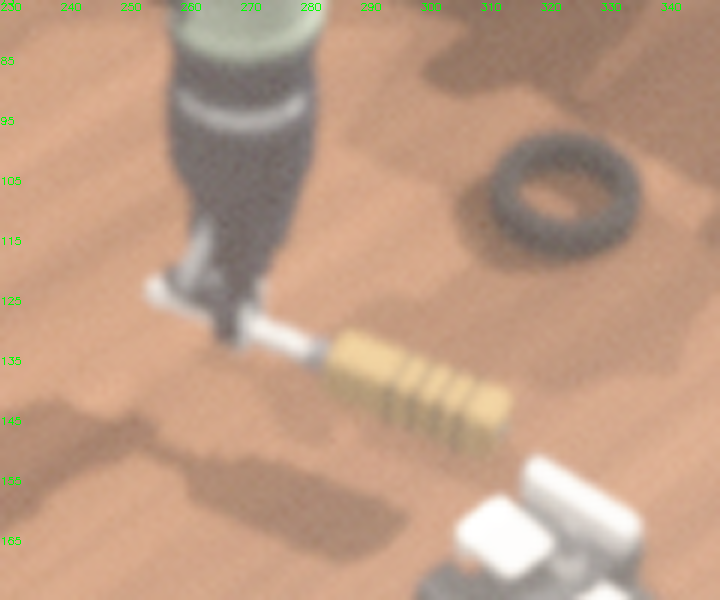

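Call:
{"name": "send_rows", "arguments": {
  "motion": [
    {"slide":[0,0,0],"roll":-1},
    {"slide":[0,0,0],"roll":-1},
    {"slide":[0,0,0],"roll":-1},
    {"slide":[0,0,0],"roll":-1},
    {"slide":[0,0,0],"roll":-1}
  ]
}}

```text
time: 21.68
position: [0.3875, 0.2049, 0.0162]
tcp_rot: [-0.257, 0.659, -0.257, -0.658]
wrist_force: [0.6, 0.3, -2.1]
grip_width: 0.0073
```

Call:
{"name": "send_rows", "arguments": {
  "motion": [
    {"slide":[0,0,0],"roll":-1},
    {"slide":[0,0,0],"roll":-1},
    {"slide":[0,0,0],"roll":-1},
    {"slide":[0,0,0],"roll":-1},
    {"slide":[0,0,0],"roll":-1}
  ]
}}

```text
time: 22.3
position: [0.3875, 0.2048, 0.0162]
tcp_rot: [-0.086, 0.702, -0.086, -0.701]
wrist_force: [1.3, -0.1, -1.7]
grip_width: 0.0071
```

Call:
{"name": "send_rows", "arguments": {
  "motion": [
    {"slide":[0,0,0],"roll":-1},
    {"slide":[0,0,0],"roll":-1},
    {"slide":[0,0,0],"roll":-1},
    {"slide":[0,0,0],"roll":-1},
    {"slide":[0,0,0],"roll":-1}
  ]
}}

```text
time: 22.92
position: [0.3877, 0.2049, 0.0162]
tcp_rot: [0.091, 0.702, 0.091, -0.701]
wrist_force: [-0.0, 0.8, -2.5]
grip_width: 0.0072
```

Call:
{"name": "send_rows", "arguments": {
  "motion": [
    {"slide":[0,0,0],"roll":-1},
    {"slide":[0,0,0],"roll":-1},
    {"slide":[0,0,0],"roll":-1},
    {"slide":[0,0,0],"roll":-1},
    {"slide":[0,0,0],"roll":-1}
  ]
}}

```text
time: 23.55
position: [0.3878, 0.2049, 0.0163]
tcp_rot: [0.262, 0.658, 0.261, -0.656]
wrist_force: [-0.5, -0.8, -1.5]
grip_width: 0.007
```

Call:
{"name": "send_rows", "arguments": {
  "motion": [
    {"slide":[0,0,0],"roll":-1},
    {"slide":[0,0,0],"roll":-1},
    {"slide":[0,0,0],"roll":-1},
    {"slide":[0,0,0],"roll":-0.5},
    {"slide":[0,0,0],"roll":0}
  ]
}}

```text
time: 24.18
position: [0.3877, 0.205, 0.0162]
tcp_rot: [0.371, 0.603, 0.37, -0.602]
wrist_force: [0.1, 0.8, -2.0]
grip_width: 0.007
```

```bash
python3 -c "
from h import *
from station import r
s=r.sense();st(s)
m=R.from_quat(s['tcp_rot'],scalar_first=True).as_matrix()
d=np.array([.526,-.122,.0165])-s['position'];print(d@m/.06)
pic('scene',(160,50,350,200),4,'h1')
"
```

```text
t 24.18 pos [0.3877 0.205  0.0162] yawz -2.038 xax [ 0.002  0.    -1.   ] q [ 0.32  0.35 -0.71  0.5  -0.   -2.36] w 0.007 F [ 0.1  0.8 -2. ] M [-0.08 -0.18  0.03]
[-2.57628607e-03  4.51287748e+00  3.82663481e+00]
```

View pics/h1.png

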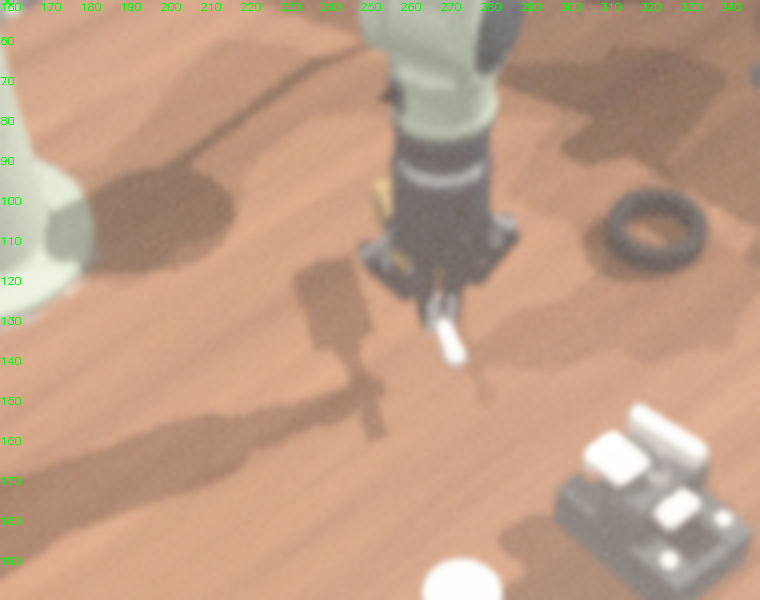

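Call:
{"name": "send_rows", "arguments": {
  "motion": [
    {"slide":[0,0.56,0.48],"roll":0},
    {"slide":[0,0.56,0.48],"roll":0},
    {"slide":[0,0.56,0.48],"roll":0},
    {"slide":[0,0.56,0.48],"roll":0}
  ]
}}

```text
time: 24.72
position: [0.4561, 0.0401, 0.0159]
tcp_rot: [0.371, 0.602, 0.371, -0.602]
wrist_force: [0.3, -0.3, -2.1]
grip_width: 0.0072
```

Call:
{"name": "send_rows", "arguments": {
  "motion": [
    {"slide":[0,0.56,0.48],"roll":0},
    {"slide":[0,0.56,0.48],"roll":0},
    {"slide":[0,0.56,0.48],"roll":0},
    {"slide":[0,0.56,0.45],"roll":0},
    {"slide":[0,0,0],"roll":0}
  ]
}}

```text
time: 25.35
position: [0.5268, -0.1235, 0.0161]
tcp_rot: [0.371, 0.604, 0.369, -0.602]
wrist_force: [0.6, 0.5, -2.9]
grip_width: 0.0069
```

```bash
python3 -c "
from h import *
from station import r
s=r.sense();st(s)
pic('scene',(150,105,300,225),5,'h2')
pic('top',(220,150,350,270),6,'h3')
"
```

```text
t 25.35 pos [ 0.5268 -0.1235  0.0161] yawz -2.041 xax [ 0.003 -0.002 -1.   ] q [-0.37  0.5  -0.45  0.62 -0.   -3.04] w 0.0069 F [ 0.6  0.5 -2.9] M [-0.01 -0.1   0.02]
```

View pics/h2.png

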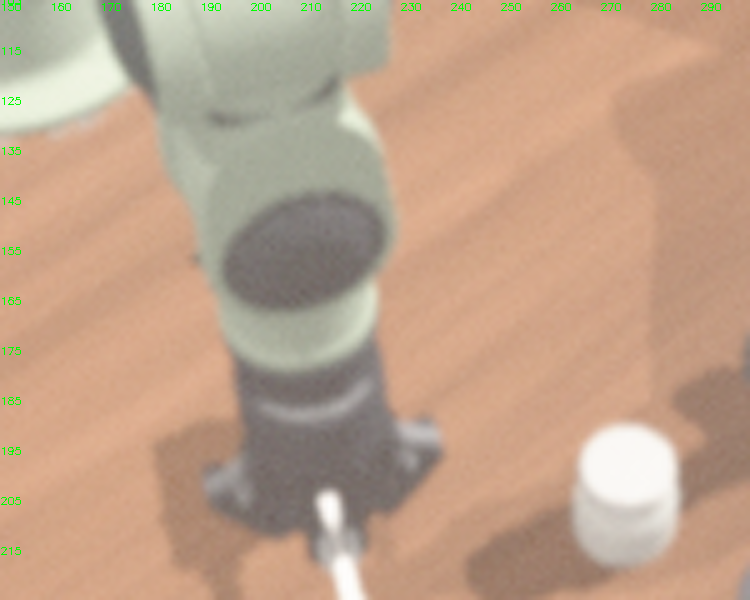

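View pics/h3.png

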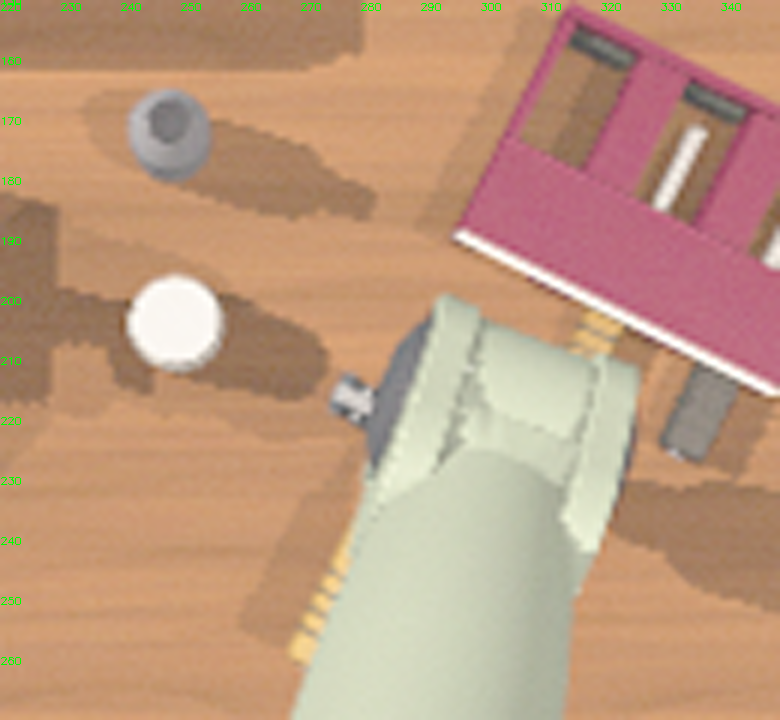

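Call:
{"name": "send_rows", "arguments": {
  "motion": [
    {"slide":[0.3,0,0],"roll":0},
    {"slide":[0.3,0,0],"roll":0},
    {"slide":[0,0,0],"roll":0}
  ]
}}

```text
time: 25.82
position: [0.5221, -0.1182, -0.0216]
tcp_rot: [-0.37, -0.601, -0.373, 0.602]
wrist_force: [0.1, -0.3, -1.5]
grip_width: 0.0073
```

Call:
{"name": "send_rows", "arguments": {
  "motion": [
    {"slide":[0.05,0,0],"roll":0},
    {"slide":[0,0,0],"roll":0}
  ]
}}

```text
time: 26.08
position: [0.5245, -0.1199, -0.023]
tcp_rot: [0.372, 0.602, 0.371, -0.602]
wrist_force: [-0.2, -0.1, -2.3]
grip_width: 0.0071
```

```bash
python3 -c "
from h import *
from station import r
s=r.sense();st(s)
"
```

```text
t 26.07 pos [ 0.5245 -0.1199 -0.023 ] yawz -2.036 xax [ 0.001 -0.    -1.   ] q [-0.36  0.56 -0.48  0.53  0.   -3.04] w 0.0071 F [-0.2 -0.1 -2.3] M [-0.06 -0.12 -0.04]
```

Call:
{"name": "send_rows", "arguments": {
  "motion": [
    {"slide":[0.025,0,0],"roll":0},
    {"slide":[0,0,0],"roll":0}
  ]
}}

```text
time: 26.32
position: [0.5243, -0.1202, -0.0248]
tcp_rot: [0.371, 0.602, 0.371, -0.602]
wrist_force: [-0.1, 0.3, -2.6]
grip_width: 0.0069
```

Call:
{"name": "send_rows", "arguments": {
  "motion": [
    {"slide":[0.025,0,0],"roll":0},
    {"slide":[0,0,0],"roll":0}
  ]
}}

```text
time: 26.58
position: [0.5243, -0.1202, -0.0265]
tcp_rot: [0.371, 0.602, 0.371, -0.602]
wrist_force: [0.3, 0.5, -1.4]
grip_width: 0.0071
```

Call:
{"name": "send_rows", "arguments": {
  "motion": [
    {"slide":[0,0,0],"roll":0},
    {"slide":[0,0,0],"roll":0},
    {"slide":[0,0,0],"roll":0},
    {"slide":[0,0,0],"roll":0},
    {"slide":[0,0,0],"roll":0}
  ],
  "fingers": 0
}}

```text
time: 27.2
position: [0.5242, -0.1201, -0.0265]
tcp_rot: [0.371, 0.602, 0.371, -0.602]
wrist_force: [-0.5, -0.1, 0.3]
grip_width: 0.0853
```

Call:
{"name": "send_rows", "arguments": {
  "motion": [
    {"slide":[-0.5,0,0],"roll":0},
    {"slide":[-0.7,0,0],"roll":0},
    {"slide":[-0.8,0,0],"roll":0},
    {"slide":[-0.6,0,0],"roll":0.5},
    {"slide":[0,-0.5,0.9],"roll":1}
  ]
}}

```text
time: 27.82
position: [0.4765, -0.1535, 0.1331]
tcp_rot: [0.328, 0.63, 0.323, -0.625]
wrist_force: [-0.6, -0.9, 0.1]
grip_width: 0.0857
```

```bash
python3 -c "
from h import *
from station import r
s=r.sense();st(s)
pic('scene',(150,105,300,225),5,'h4')
pic('top',(220,150,350,270),6,'h5')
"
```

```text
t 27.82 pos [ 0.4765 -0.1535  0.1331] yawz -2.184 xax [ 0.009 -0.004 -1.   ] q [-0.46  0.28 -0.43  0.85  0.   -2.99] w 0.0857 F [-0.6 -0.9  0.1] M [-0.11 -0.04 -0.07]
```

View pics/h4.png

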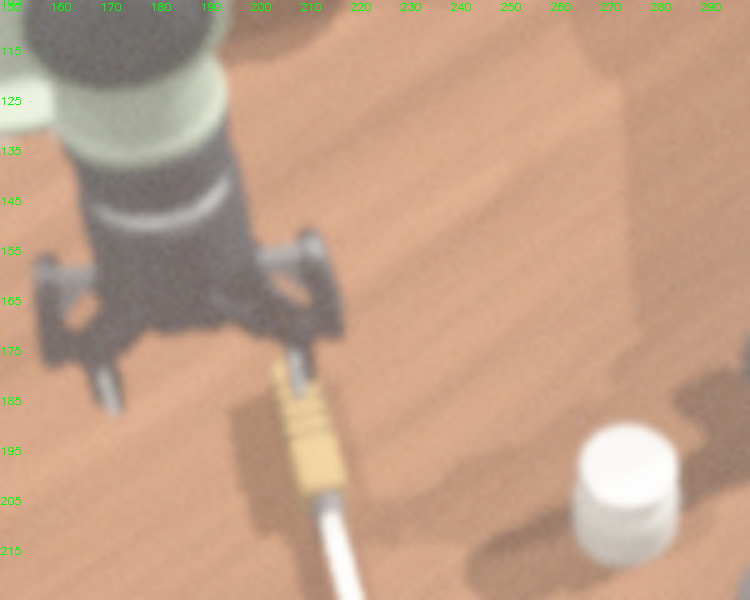

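View pics/h5.png

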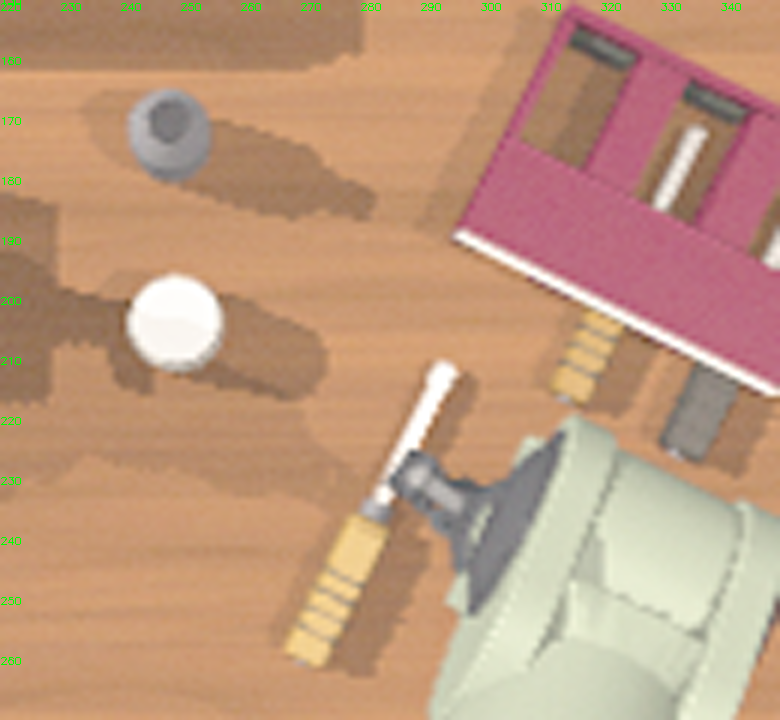

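Run:
```python
from h import *
def y(a,b): d=a-b; return np.arctan2(d[1],d[0])
t=at('top',(293.3,211.3),.018);sh=at('top',(282,233),.018);hf=at('top',(280,237.3),.03);hr=at('top',(269.7,259.7),.03)
print('tip',t,'hf',hf,'hr',hr,'yaw sh',y(t,sh),'yaw handle',y(hf,hr),'t-hr',y(t,hr), np.linalg.norm((t-hr)[:2]))
L=at('top',(295.3,189.2),.05);Rr=at('top',(349,215.7),.05);bl=at('top',(313.8,151),.05);br=at('top',(367.7,177.3),.05)
print(L,Rr,bl,br,'width',np.linalg.norm(L-Rr), np.linalg.norm(bl-br),'depth',np.linalg.norm(bl-L))
print('yaw sides',y(bl,L),y(br,Rr),'mouth',y(L,Rr)-np.pi/2,'back',y(bl,br)-np.pi/2)
yb=np.mean([y(bl,L),y(br,Rr),y(L,Rr)-np.pi/2,y(bl,br)-np.pi/2]);print(yb)
u=np.array([np.cos(yb),np.sin(yb)]);n=np.array([-u[1],u[0]])
mid=(L+Rr)[:2]/2; c=((L+Rr+bl+br)/4)[:2]
m=mid+.08*n; m2=c-u*((c-mid)@u)+.08*n
print('mouth',m,m2)
for nm,p in [('tip',t),('shank',sh),('hf',hf),('hr',hr)]:
    e=p[:2]-m2; print(nm,'along',e@u,'lat',e@n)
```

```text
tip [ 0.5696 -0.1416  0.018 ] hf [ 0.4703 -0.0893  0.03  ] hr [ 0.3858 -0.05    0.03  ] yaw sh -0.4840820266476518 yaw handle -0.43533064815830236 t-hr -0.46234098953532465 0.20536065835500236
[ 0.6518 -0.1466  0.05  ] [ 0.5517 -0.3481  0.05  ] [ 0.7977 -0.2179  0.05  ] [ 0.6971 -0.4212  0.05  ] width 0.22499391102872102 0.22682867984450286 depth 0.162389962744007
yaw sides -0.4545594538218509 -0.46584601161472866 mouth -0.4610636354236508 back -0.4595072541108032
-0.4602440887427584
mouth [ 0.63728334 -0.17567447] [ 0.63728462 -0.1756719 ]
tip along -0.07577524323982193 lat 0.00046326084707041897
shank along -0.16986189372528848 lat 0.0027065175032871883
hf along -0.18797241734041983 lat 0.00321537346106845
hr along -0.2811354501103079 lat 0.0008938814587641688
```

Call:
{"name": "send_rows", "arguments": {
  "motion": [
    {"slide":[0,0,0],"roll":-1},
    {"slide":[0,0,0],"roll":-0.5},
    {"slide":[0,-0.9,-0.45],"roll":0},
    {"slide":[0,-0.9,-0.45],"roll":0},
    {"slide":[0,0,0],"roll":0}
  ]
}}

```text
time: 28.55
position: [0.3955, -0.0526, 0.1289]
tcp_rot: [-0.371, -0.6, -0.374, 0.602]
wrist_force: [1.1, -0.5, -0.2]
grip_width: 0.0848
```

```bash
python3 -c "
from h import *
from station import r
s=r.sense();st(s)
m=R.from_quat(s['tcp_rot'],scalar_first=True).as_matrix()
d=np.array([.404,-.058,-.024])-s['position'];print(d@m/.06)
"
```

```text
t 28.55 pos [ 0.3955 -0.0526  0.1289] yawz -2.032 xax [-0.004  0.002 -1.   ] q [-0.32  0.12 -0.66  0.8   0.   -3.  ] w 0.0848 F [ 1.1 -0.5 -0.2] M [0.02 0.02 0.01]
[2.54723502 0.17798272 0.0172427 ]
```

Call:
{"name": "send_rows", "arguments": {
  "motion": [
    {"slide":[0.6,0.06,0],"roll":0},
    {"slide":[0.6,0.06,0],"roll":0},
    {"slide":[0.6,0,0],"roll":0},
    {"slide":[0.45,0,0],"roll":0},
    {"slide":[0,0,0],"roll":0}
  ]
}}

```text
time: 29.18
position: [0.4047, -0.0588, -0.0069]
tcp_rot: [-0.37, -0.601, -0.372, 0.603]
wrist_force: [-0.5, 0.0, -0.1]
grip_width: 0.0854
```

```bash
python3 -c "
from h import *
from station import r
s=r.sense();st(s)
m=R.from_quat(s['tcp_rot'],scalar_first=True).as_matrix()
d=np.array([.404,-.058,-.024])-s['position'];print(d@m/.06)
pic('scene',(150,105,300,225),5,'i1')
"
```

```text
t 29.18 pos [ 0.4047 -0.0588 -0.0069] yawz -2.037 xax [-0.003  0.001 -1.   ] q [-0.33  0.36 -0.8   0.42 -0.   -3.  ] w 0.0854 F [-0.5  0.  -0.1] M [-0.    0.06  0.01]
[ 0.28486719 -0.01610941 -0.00668698]
```

View pics/i1.png

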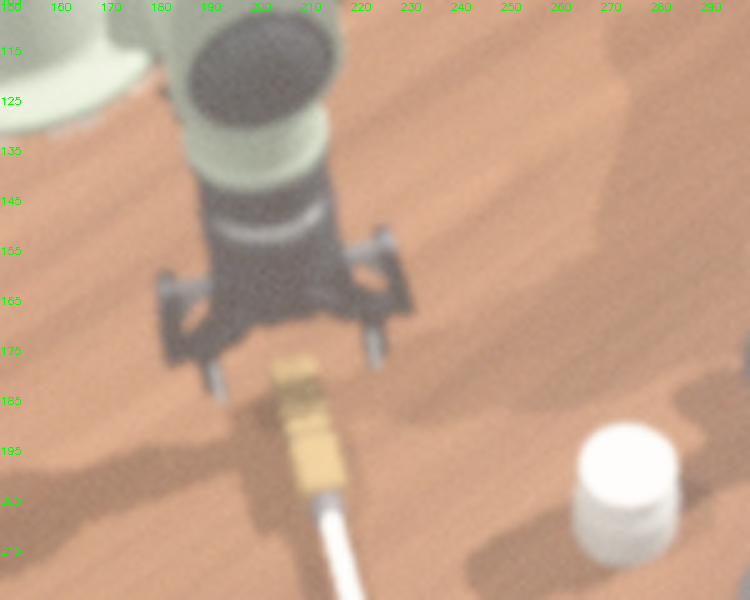

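Call:
{"name": "send_rows", "arguments": {
  "motion": [
    {"slide":[0.15,0,0],"roll":0},
    {"slide":[0.1,0,0],"roll":0},
    {"slide":[0,0,0],"roll":0}
  ]
}}

```text
time: 29.6
position: [0.4057, -0.0588, -0.0205]
tcp_rot: [0.371, 0.602, 0.371, -0.602]
wrist_force: [-1.0, -0.2, -0.5]
grip_width: 0.0855
```

Call:
{"name": "send_rows", "arguments": {
  "motion": [
    {"slide":[0,0,0],"roll":0},
    {"slide":[0,0,0],"roll":0},
    {"slide":[0,0,0],"roll":0},
    {"slide":[0,0,0],"roll":0},
    {"slide":[0,0,0],"roll":0}
  ],
  "fingers": 1
}}

```text
time: 30.22
position: [0.4059, -0.059, -0.02]
tcp_rot: [0.371, 0.602, 0.371, -0.602]
wrist_force: [-2.0, 0.1, 5.7]
grip_width: 0.0266
```

```bash
python3 -c "
from h import *
from station import r
s=r.sense();st(s)
pic('scene',(150,105,300,225),5,'i2')
pic('top',(220,150,350,270),6,'i3')
"
```

```text
t 30.23 pos [ 0.4059 -0.059  -0.02  ] yawz -2.036 xax [ 0.    -0.001 -1.   ] q [-0.32  0.38 -0.81  0.37 -0.   -3.  ] w 0.0266 F [-2.   0.1  5.7] M [-0.04  0.24 -0.03]
```

View pics/i2.png

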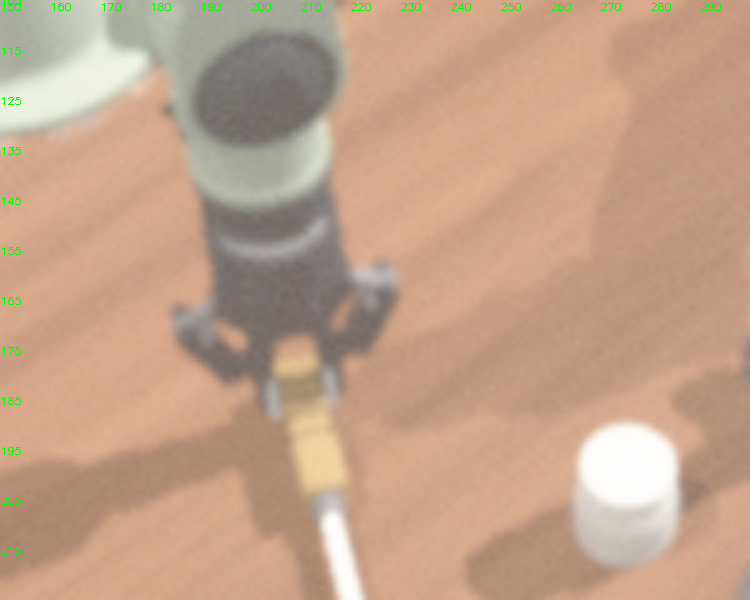

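View pics/i3.png

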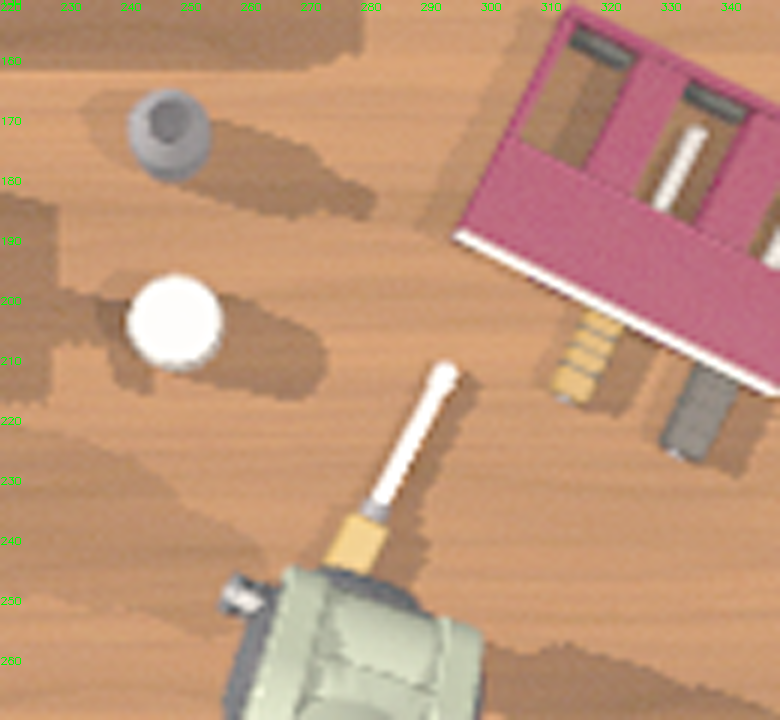

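Call:
{"name": "send_rows", "arguments": {
  "motion": [
    {"slide":[-0.03,0,0.02],"roll":0},
    {"slide":[0,0.4,0],"roll":0},
    {"slide":[0,0.4,0],"roll":0},
    {"slide":[0,0.3,0],"roll":0}
  ]
}}

```text
time: 30.82
position: [0.4648, -0.0899, -0.0188]
tcp_rot: [-0.371, -0.602, -0.371, 0.602]
wrist_force: [0.3, -0.5, -2.3]
grip_width: 0.0267
```

```bash
python3 -c "
from h import *
from station import r
s=r.sense();st(s)
pic('scene',(150,125,300,245),5,'i4')
pic('top',(250,140,370,250),6,'i5')
"
```

```text
t 30.82 pos [ 0.4648 -0.0899 -0.0188] yawz -2.036 xax [-0.  0. -1.] q [-0.35  0.46 -0.65  0.46  0.   -3.02] w 0.0267 F [ 0.3 -0.5 -2.3] M [ 0.03  0.09 -0.02]
```

View pics/i4.png

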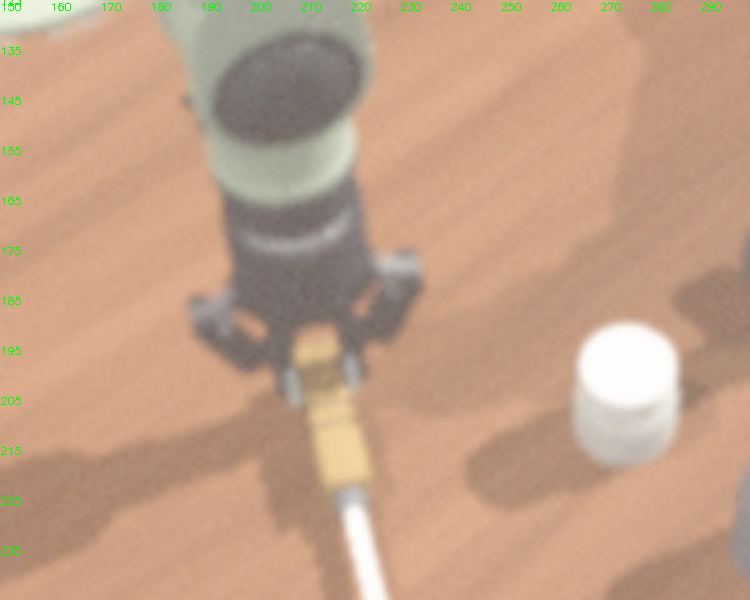

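View pics/i5.png

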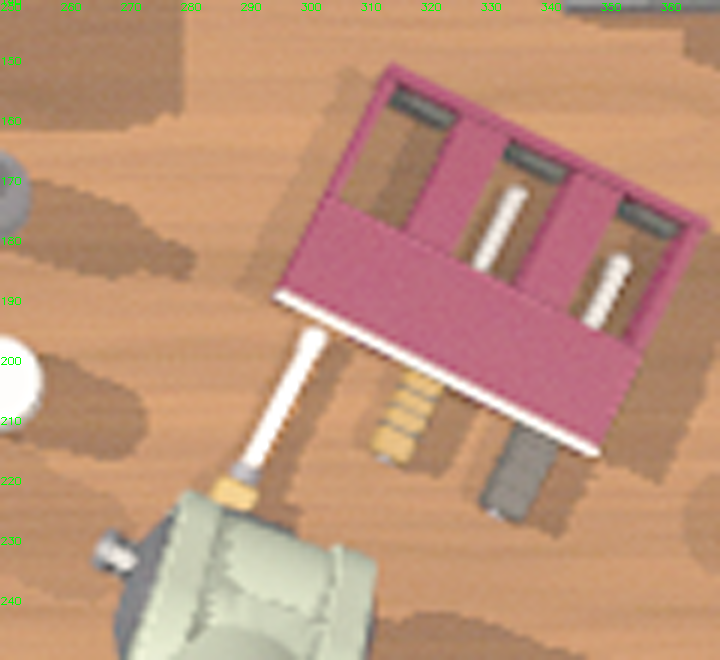

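Call:
{"name": "send_rows", "arguments": {
  "motion": [
    {"slide":[0,0.4,0],"roll":0},
    {"slide":[0,0.4,0],"roll":0},
    {"slide":[0,0.4,0],"roll":0},
    {"slide":[0,0.3,0],"roll":0},
    {"slide":[0,0.2,0],"roll":0}
  ]
}}

```text
time: 31.55
position: [0.5546, -0.135, -0.0192]
tcp_rot: [-0.371, -0.601, -0.372, 0.602]
wrist_force: [0.2, 0.5, -1.5]
grip_width: 0.0268
```

```bash
python3 -c "
from h import *
from station import r
s=r.sense();st(s)
pic('scene',(150,205,290,320),5,'i6')
pic('top',(250,140,370,250),6,'i7')
"
```

```text
t 31.55 pos [ 0.5546 -0.135  -0.0192] yawz -2.036 xax [-0.001  0.001 -1.   ] q [-0.37  0.6  -0.39  0.59  0.   -3.04] w 0.0268 F [ 0.2  0.5 -1.5] M [ 0.03  0.1  -0.01]
```

View pics/i6.png

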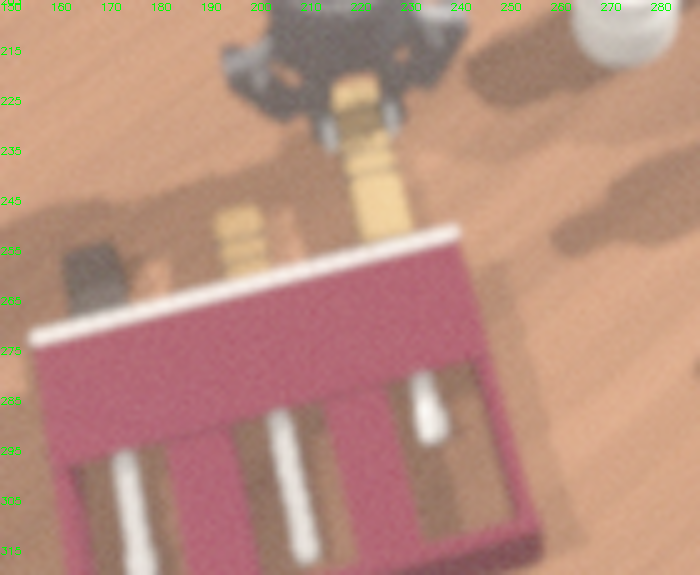

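View pics/i7.png

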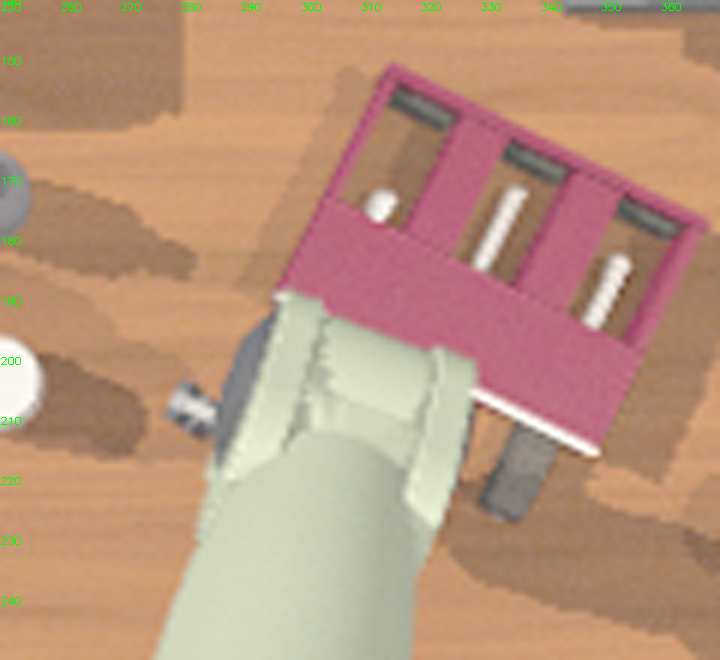

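Call:
{"name": "send_rows", "arguments": {
  "motion": [
    {"slide":[0,0.25,0],"roll":0},
    {"slide":[0,0.25,0],"roll":0},
    {"slide":[0,0.2,0],"roll":0},
    {"slide":[0,0.1,0],"roll":0},
    {"slide":[0,0,0],"roll":0}
  ]
}}

```text
time: 32.28
position: [0.5979, -0.1567, -0.0189]
tcp_rot: [-0.371, -0.602, -0.371, 0.602]
wrist_force: [-0.4, 0.5, -2.2]
grip_width: 0.0269
```

```bash
python3 -c "
from h import *
from station import r
s=r.sense();st(s)
pic('scene',(150,205,290,320),5,'i8')
pic('top',(290,140,350,200),10,'i9')
"
```

```text
t 32.27 pos [ 0.5979 -0.1567 -0.0189] yawz -2.036 xax [-0.  0. -1.] q [-0.38  0.66 -0.25  0.66 -0.   -3.05] w 0.0269 F [-0.4  0.5 -2.2] M [0.08 0.11 0.02]
```

View pics/i8.png

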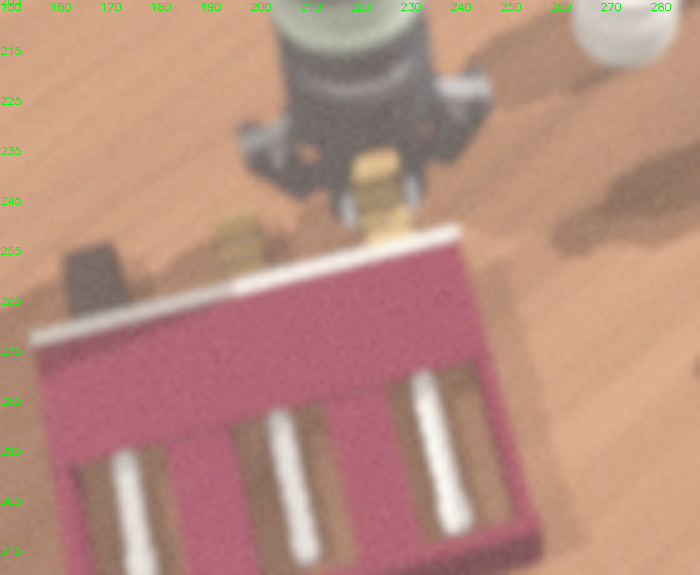

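View pics/i9.png

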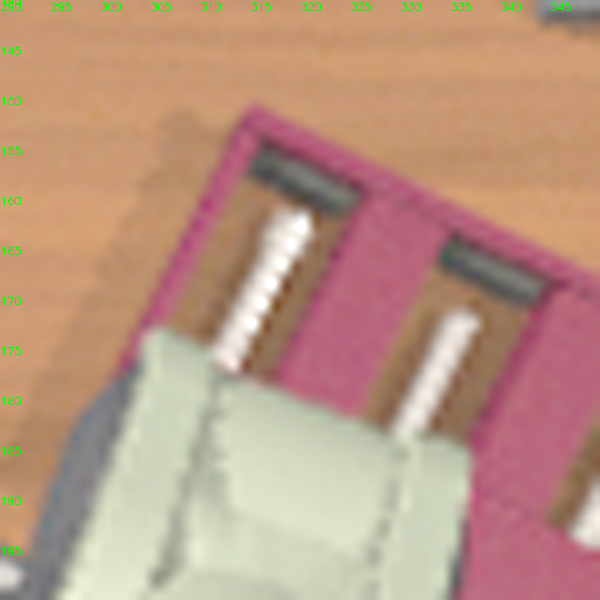

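Call:
{"name": "send_rows", "arguments": {
  "motion": [
    {"slide":[0,0.06,0],"roll":0},
    {"slide":[0,0.05,0],"roll":0},
    {"slide":[0,0,0],"roll":0}
  ]
}}

```text
time: 32.75
position: [0.6044, -0.16, -0.0186]
tcp_rot: [0.371, 0.602, 0.371, -0.602]
wrist_force: [0.4, 0.9, -1.5]
grip_width: 0.0268
```

Call:
{"name": "send_rows", "arguments": {
  "motion": [
    {"slide":[0,0.04,0],"roll":0},
    {"slide":[0,0,0],"roll":0}
  ]
}}

```text
time: 33.0
position: [0.6063, -0.1609, -0.0187]
tcp_rot: [-0.371, -0.602, -0.371, 0.602]
wrist_force: [-0.2, 0.2, -1.8]
grip_width: 0.0265
```

Call:
{"name": "send_rows", "arguments": {
  "motion": [
    {"slide":[0,0.03,0],"roll":0},
    {"slide":[0,0,0],"roll":0}
  ]
}}

```text
time: 33.25
position: [0.6064, -0.161, -0.0192]
tcp_rot: [-0.37, -0.601, -0.372, 0.602]
wrist_force: [-4.2, 2.2, -1.5]
grip_width: 0.0264
```

Call:
{"name": "send_rows", "arguments": {
  "motion": [
    {"slide":[0.025,-0.01,0],"roll":0},
    {"slide":[0,0,0],"roll":0}
  ]
}}

```text
time: 33.5
position: [0.6065, -0.161, -0.02]
tcp_rot: [-0.371, -0.602, -0.372, 0.602]
wrist_force: [-5.5, 2.6, 3.0]
grip_width: 0.0266
```

Call:
{"name": "send_rows", "arguments": {
  "motion": [
    {"slide":[0,0,0],"roll":0},
    {"slide":[0,0,0],"roll":0},
    {"slide":[0,0,0],"roll":0},
    {"slide":[0,0,0],"roll":0}
  ],
  "fingers": 0.4
}}

```text
time: 34.0
position: [0.6076, -0.1616, -0.0201]
tcp_rot: [0.371, 0.602, 0.371, -0.602]
wrist_force: [-1.1, 0.9, 0.5]
grip_width: 0.0509
```

```bash
python3 -c "
from h import *
from station import r
s=r.sense();st(s)
pic('scene',(150,205,290,320),5,'j1')
"
```

```text
t 34.0 pos [ 0.6076 -0.1616 -0.0201] yawz -2.036 xax [ 0.001 -0.    -1.   ] q [-0.38  0.68 -0.22  0.67 -0.   -3.05] w 0.0509 F [-1.1  0.9  0.5] M [-0.04 -0.02  0.01]
```

View pics/j1.png

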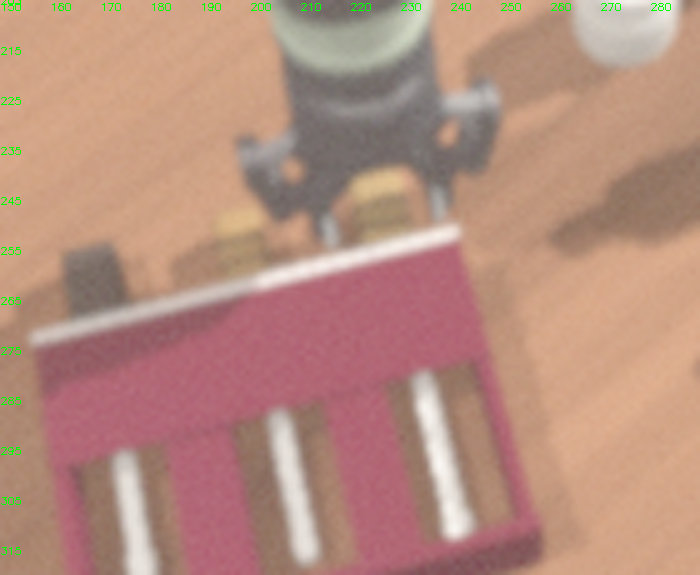

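Released, with both fingers clear of the handle. I'll retract straight up and check.

Call:
{"name": "send_rows", "arguments": {
  "motion": [
    {"slide":[-0.3,0,0],"roll":0},
    {"slide":[-0.5,0,0],"roll":0},
    {"slide":[-0.8,0,0],"roll":0},
    {"slide":[-0.8,0,0],"roll":0},
    {"slide":[0,-0.5,0],"roll":0}
  ]
}}

```text
time: 34.67
position: [0.5854, -0.1501, 0.1301]
tcp_rot: [0.375, 0.604, 0.368, -0.599]
wrist_force: [0.0, 0.4, -0.9]
grip_width: 0.051
```

Call:
{"name": "send_rows", "arguments": {
  "motion": [
    {"slide":[0,-0.8,0],"roll":0},
    {"slide":[0,-0.8,0],"roll":0},
    {"slide":[0,-0.8,0],"roll":0},
    {"slide":[0,0,0],"roll":0},
    {"slide":[0,0,0],"roll":0}
  ]
}}

```text
time: 35.3
position: [0.4532, -0.0838, 0.1252]
tcp_rot: [0.372, 0.603, 0.37, -0.601]
wrist_force: [1.2, -0.0, -0.3]
grip_width: 0.0509
```

```bash
python3 -c "
from h import *
from station import r
s=r.sense();st(s)
f=pic('scene',(130,105,380,345),3,'j2')
g=pic('top',(180,140,390,240),3,'j4')
pic('top',(290,140,350,220),8,'j3',f=g)
for t in ('driver_tip','driver_handle'):
  print(t,[(round(d['p'],2),np.round(d['location'],1)) for d in r.place_of(t,g)[:2]],[(round(d['p'],2),np.round(d['location'],1)) for d in r.place_of(t,f)[:2]])
"
```

```text
t 35.3 pos [ 0.4532 -0.0838  0.1252] yawz -2.036 xax [ 0.003 -0.001 -1.   ] q [-0.34  0.23 -0.53  0.81 -0.   -3.02] w 0.0509 F [ 1.2 -0.  -0.3] M [-0.02 -0.05 -0.04]
driver_tip [(0.64, array([323.8, 158.6]))] [(0.66, array([201. , 265.8])), (0.64, array([241.9, 310.1]))]
driver_handle [(0.72, array([304.2, 195. ]))] [(0.65, array([228.6, 258.4]))]
```

View pics/j2.png

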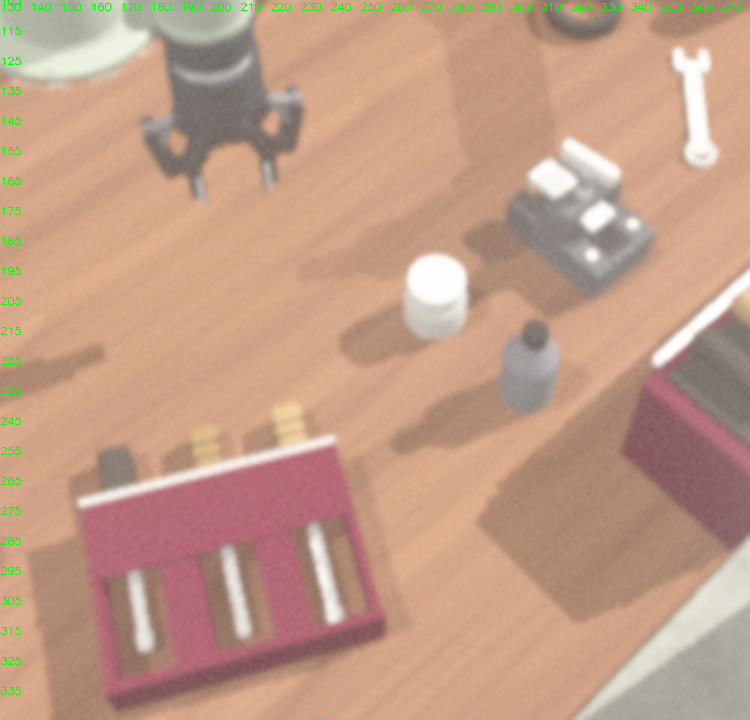

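View pics/j3.png

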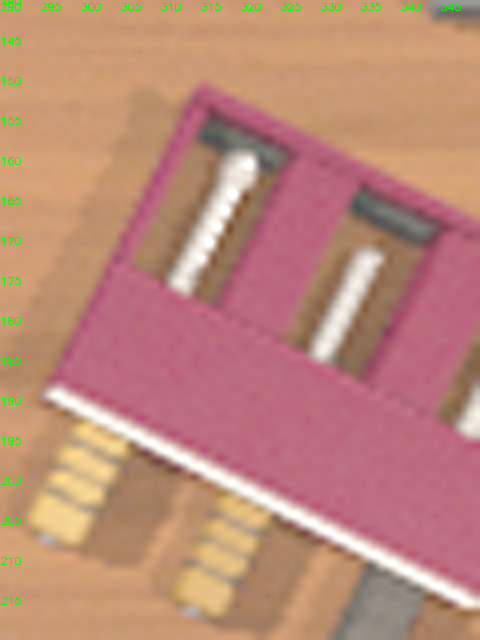

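View pics/j4.png

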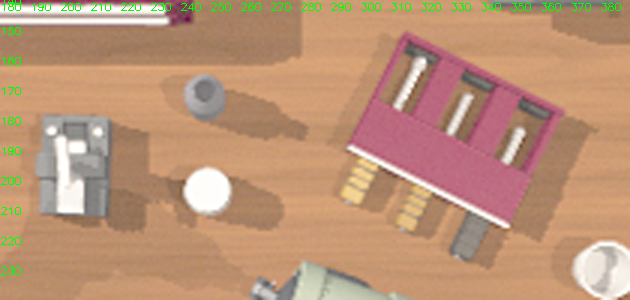

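```bash
python3 -c "
from station import r
print(r.finish_job())"
```

```text
the job is handed in; nothing more can be done
None
```

I did every step and handed the job in at about 35 s of the 72 s allowed; it reports no verdict.

- **Screw:** I turned the T-bar clockwise by about 2.8 rad. The wrist moment then jumped from about 0.1 to 1.8 N m, which I took as the upper stop. The last pictures show the bar still in that position.
- **Screwdriver out and down:** I pulled it out by the shank and laid it flat on the open bench, lined up with the free bay (left in the top view). Then I let go and moved clear.
- **Into the rack:** I took it again by the handle and slid it in blade first until it stopped moving, with about 5 N pushing back. Then I lowered it, released it and backed away.

**Last checks:**
- The top picture shows the tip touching the rubber stop, near pixel (319,159), and the handle's rear standing out like the stored ones.
- The stored screwdrivers, oil bottle, jar and wrench look unmoved in the pictures. The tape and tin were only partly in the final crops and look in place.
- The gripper was clear of everything at the end, and the wrist force was near zero.

**Checks that failed or disagreed:**
- **Height readout:** The real fingertips sit at least 20 mm higher than the reported TCP. Because of that, my first close on the T-bar and my first close on the shank both shut on nothing. I corrected the height from the pictures and both second grasps held.
- **Gripper opening:** It read about 1.5 mm too small on every grasp.
- **Tip detection:** The network put the tip in the top view about 5 pixels to the right of where I see it. I went by the picture and the contact force.

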